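# Find the heavy side of a big spinning top and balance it

### The job

The big wooden top chucked in the run-out gauge was turned off-centre: slide the dial gauge fully home against its belly, turn the top by its stem until the dial reads its highest, and leave it so. Then put every brass weight that is laid out, one to a pocket, into the pockets nearest straight across from the plunger, and press each one flush with the walnut peg, not with the fingers. Last, draw the slide fully back and stand the peg on its cork pad; handle the gauge only by its slide post and disturb nothing else.

Things in the scene. Friction and masses are not known exactly. Their poses are not given: they have to be found in the camera images.
- gauge: Grey cast base of the run-out gauge, 115 x 375 x 22 mm, fixed to the ledge. Origin: on the spindle's upright axis at ledge level; x, y level, z up. The slide with the dial gauge stands towards +y; the side of the top away from the plunger is -y.
- top (a joint): Angle of the top about the upright spindle axis (rad, counter-clockwise from above positive, turns without end). It stays where it is left; a twist of about 0.2 N m on the stem turns it.
- top_face (a point): Centre of the top's upper face, 110 mm above the ledge, on the spindle axis; turns with the top (z up, x towards pocket 0). The face (the part with the pockets) is about 73 mm in radius; below it, 17 to 33 mm under the face, is the belly, 78 mm in radius, turned about 2.5 mm off-centre in a direction that differs from top to top: its farthest point from the axis is the high spot.
- top_stem (a point): Middle of the round upright wooden stem by which the top is turned, 22 mm in diameter, reaching 46 mm above the face; this point is on the axis, 28 mm above the face.
- pocket0 (a point): Centre of the mouth of one of the pockets, level with the face. Eight alike square pockets, 26 mm wide and 16 mm deep, lie every 45 degrees on a circle of 52 mm radius, sides square to the radius.
- pocket1 (a point): The next pocket counter-clockwise. In each pocket two pairs of small sprung steel balls stand out about 3 mm from the inner and outer wall, 5 mm below the face: a weight set into the mouth and let go stops on them about 4 mm deep, often leaning, and takes about 5 to 15 N, straight down, to right it and push it past them to the floor, where it lies flush.
- slide (a joint): Position of the slide that carries the dial gauge (m): 0 drawn back, 0.030 fully home (moves along the gauge's -y). An over-centre spring holds it at either end: pushing takes up to about 10 N as far as the middle, then it goes over by itself if let.
- slide_post (a point): Upright steel post on the slide, 16 mm in diameter, its top 102 mm above the ledge; this point is on its axis 85 mm above the ledge. Pinch it from above to move the slide.
- dial: Round dial gauge (with plunger and needle) on the slide, 61 mm in diameter, its upper side 97 mm above the ledge, between the post and the top; delicate. Origin: on the dial's upright axis at ledge level; axes as the gauge's.
- dial_face (a point): Centre of the dial's white face, which looks up; 56 mm from the post's axis, towards the top.
- needle (a joint): Angle of the dial's black needle, rad: 0 points along the gauge's +y (away from the top), growing clockwise seen from above as the plunger is pressed in, 1.047 rad for each mm (60 marks of 0.1 mm to the turn). About 0 (up to 0.2 below) when nothing is touched. With the slide home it reads from about 0.5 to 5.7 rad over a turn of the top, highest when the high spot is at the plunger.
- weight0: Brass disc, 24 mm in diameter, 16 mm high, edges bevelled 1.5 mm, 58 g, lying flat on the ledge. Origin: centre of its underside, z along its axis; both ends are alike, so either may be up. Two or three of the three weights are there.
- weight1: Brass disc like weight0.
- weight2: Brass disc like weight0.
- peg: Turned walnut peg, the pusher, standing upright, 92 mm tall. Origin: centre of its flat underside, z up. Foot 34 mm in diameter up to 30 mm, round handle 20 mm in diameter from there to the top. Grip it by the handle; the fingertips may rest on the foot.
- pad: Round cork pad on the ledge, 90 mm in diameter, 1 mm thick, where the peg lives. Origin: its centre.
- purple_top: Bystander: small purple top lying on its side, about 85 mm long.
- hammer: Bystander: hammer with brass head, 240 mm long, lying.
- funnel: Bystander: clay funnel in a rosewood stand over a glazed bowl, 190 mm tall.

How it is judged:
By the outcome, as a careful person would: the job done as asked, in the order asked, and still so for the second after the job is handed in, with the robot touching nothing.
Of weight0, weight1, weight2 only 2 to 3 are there at a start; the rules pass over those that are not, and their reading is None.
At some moment in a run one of weight0, weight1, weight2 may be knocked a few centimetres aside while the robot is not near it.
It also fails if it takes over 210 s, if anything falls off the work surface, if the arm or the gripper's body presses on something with over 40 N, if the wrist force passes 120 N, or if a joint passes its speed limit or range.

### The arm

A 6-joint arm with a two-finger parallel gripper is mounted at the origin on the work surface. World frame = base frame: x ahead of the robot, y to its left, z up, the work surface at z = 0. Lengths are in mm, angles in rad, forces in N, time in s.
With the tool pointing down it reaches from about 275 to 750 mm from the base axis. Payload 10.2 kg.
Tool frame: the origin (TCP) lies at the very end of the fingers, on their centre line; the grasp point (between the pads) lies 19 mm behind it; x points along the fingers, z is the direction in which the jaws open and shut, and the axes are right-handed (so a half turn about x gives the same grasp; the last joint's range is limited). The gripper opens to 85 mm and grips with 20 to 120 N. Pads are 22 mm wide; open, the fingers measure 114 mm over their backs; the gripper's body (76 mm by 85 mm) begins 54 mm behind the grasp point. The pads swing forward as they close: fully open they stand 13 mm farther back than shut.
Start: joints at [1.048, 0.313, 1.498, -0, 1.331, -0.223], TCP at [155.061, 501.585, 231.294] pointing down, gripper open.
Joint ranges: [-2.94, 2.94], [-0.97, 2.17], [0.19, 2.56], [-1.23, 4.37], [0.02, 3.11], [-2.88, 2.88]. Speed limits (rad/s): [2.39, 2.39, 3.01, 3.14, 3.14, 3.14].

### API

Orientations are given as a unit quaternion [w, x, y, z].
In Python, from rig import sense, vision, job gives the robot as it stands. The module is installed in compiled form; this text tells all that it offers.
- The arm moves only by the shell command python3 -m pendant 'ROWS' [FORCE]. ROWS is JSON, a list of rows, each a list of 7 numbers: the turn, a rotation vector about the tool's x, y, z in rad, then the shift along the tool's x, y, z in cm, then the opening, from 0 (shut) to 1 (fully open). A call has exactly 5 rows; each row is the pose to reach, as a shift and turn from the pose commanded when the call began, along the tool's axes at that moment; what a row does not reach only later rows make up. A row lasts 1/8 s, in which the tool goes at most 62.5 mm and 10.7 degrees, less where a joint would pass 70% of its speed; a pose out of reach is approached as far as the arm can. A call with a gripper value outside its range is refused whole. The fingers move at their own pace and stop on an object; FORCE is the grip in N (left out, the last holds). Time passes only in rows, so rows that repeat a pose let the fingers close, or fill a call up. It gives the time, the measured TCP pose, the force and the opening at its end, in the units of the state.
- sense(): the state, without advancing time (a new reading comes with each control period).
- vision.capture(name): name is "scene" or "top"; returns the picture (420x560x3 uint8, red, green, blue); there is no depth.
- vision.calibration(name): a dict with "K" (3x3 intrinsics, pixels), "extrinsics" (4x4, takes a point from camera to world coordinates). Camera axes: x right, y up, looking along -z (the intrinsics and any distortion apply to the point x, -y, -z); pixel columns grow to the right and rows downward; lengths in mm; the calibration is good to about 2 mm. A picture is of the moment at which its call begins. calibration takes no time and is no camera call.
- job.finish_job(): hands the job in, once; it reports no verdict.
The state is a dict: "time_s": time; "joints": joint angles; "dq": joint speeds; "tau": joint torques, N m; "eef_pos": TCP position; "ee_rot": TCP orientation; "force": force on the tool from outside, world axes, zero at the start; "wrist_torque": the same for the moment, N m; "grip_width": opening from 0.0 (shut) to 1.0 (fully open).
Only numpy, scipy, OpenCV 4.12 (cv2) and the standard library are available. Lean on these libraries where they do the work, as an engineer would, in place of code of your own. Each camera call takes 0.05 s, during which the arm holds its last target.

## Working session

There is one attempt and no reset: what is moved stays moved. The work goes in short steps, Python scripts to look and compute and a shell command to move; the robot and the scene stay as the last step left them, time stands still between calls to the robot, and variables do not carry over. Pictures are saved under pics/ and viewed, and the job is handed in when it is done.

```bash
ls; mkdir -p pics; python3 - <<'E'
from rig import sense, vision
import cv2, json
for n in("scene","top"):
    im=vision.capture(n); cv2.imwrite(f"pics/{n}0.png",im[:,:,::-1]); c=vision.calibration(n); print(n,c)
print(sense())
E
```

```text
pics
scene {'K': array([[506.06521693,   0.        , 286.68911176],
       [  0.        , 506.06521693, 210.44542397],
       [  0.        ,   0.        ,   1.        ]]), 'extrinsics': array([[ 6.92602669e-01, -4.64031550e-01,  5.52246560e-01,
         1.45388883e+03],
       [ 7.21103160e-01,  4.64165616e-01, -5.14354463e-01,
        -8.27961031e+02],
       [-1.76571662e-02,  7.54470013e-01,  6.56096962e-01,
         1.13115019e+03],
       [ 0.00000000e+00,  0.00000000e+00,  0.00000000e+00,
         1.00000000e+00]])}
top {'K': array([[419.04426933,   0.        , 274.66668636],
       [  0.        , 419.04426933, 204.85853824],
       [  0.        ,   0.        ,   1.        ]]), 'extrinsics': array([[-1.23557123e-02,  9.82749030e-01, -1.84530972e-01,
         3.33049963e+02],
       [-9.99907405e-01, -1.10908721e-02,  7.88498759e-03,
        -4.91290708e+00],
       [ 5.70235449e-03,  1.84611311e-01,  9.82795069e-01,
         1.35312387e+03],
       [ 0.00000000e+00,  0.00000000e+00,  0.00000000e+00,
         1.00000000e+00]])}
{'time_s': 0.1, 'joints': array([ 1.04760414e+00,  3.13380626e-01,  1.49832071e+00, -8.57061573e-06,
        1.33100157e+00, -2.23421996e-01]), 'dq': array([ 0.00166944, -0.0016311 , -0.00242723,  0.00108797, -0.00011107,
        0.00013421]), 'tau': array([ 3.12720797e-03, -4.12897360e+01, -2.60141087e+01, -1.67155818e-04,
        3.03173569e-03, -1.93766300e-05]), 'eef_pos': array([154.94701167, 501.38796231, 230.81438112]), 'ee_rot': array([ 0.56869737, -0.4198923 ,  0.56941436,  0.41957246]), 'force': array([ 0.01203565, -0.38851992,  0.69664571]), 'wrist_torque': array([ 0.04342141, -0.01670806, -0.02297627]), 'grip_width': 1.0002585689776413}
```

View pics/scene0.png

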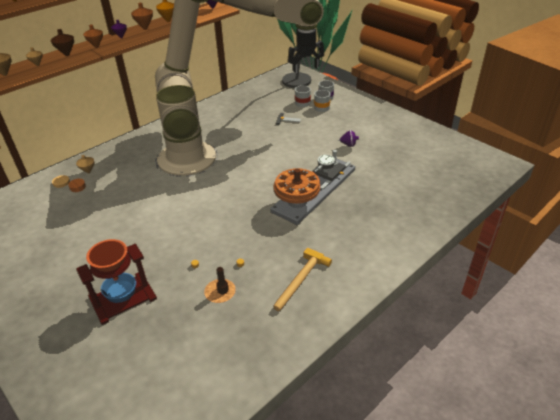

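View pics/top0.png

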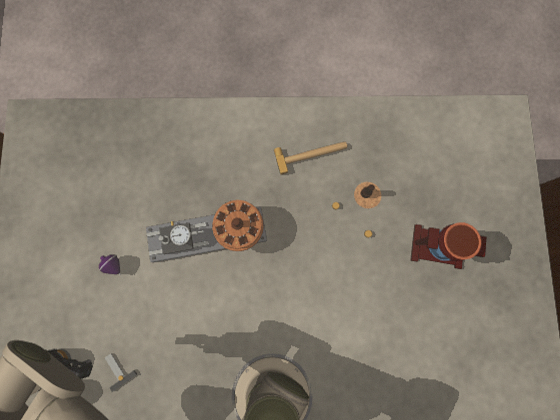

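Scene picture: the top at about (297,183), the dial at (327,160), two brass weights at (195,264) and (240,262), the peg on its pad at (220,285). The top view shows the same: top (237,224), dial (180,236), weights (336,206) and (369,234), pad (368,194). Next I'll zoom in and measure.

```bash
cat > h.py <<'E'
import numpy as np, cv2
from rig import sense, vision
from scipy.spatial.transform import Rotation as R
CAL={n:vision.calibration(n) for n in("scene","top")}
def ray(n,u,v):
    c=CAL[n];K=c["K"];E=c["extrinsics"]
    d=np.array([(u-K[0,2])/K[0,0],-(v-K[1,2])/K[1,1],-1.0])
    return E[:3,3],E[:3,:3]@d
def onz(n,u,v,z):
    o,d=ray(n,u,v); return (o+d*(z-o[2])/d[2])
def proj(n,p):
    c=CAL[n];E=c["extrinsics"];q=E[:3,:3].T@(np.asarray(p,float)-E[:3,3])
    x=np.array([q[0],-q[1],-q[2]]);x=c["K"]@x;return x[:2]/x[2]
def tri(u1,u2):
    o1,d1=ray("top",*u1);o2,d2=ray("scene",*u2)
    A=np.stack([d1,-d2],1);s=np.linalg.lstsq(A,o2-o1,rcond=None)[0]
    a=o1+d1*s[0];b=o2+d2*s[1];return (a+b)/2,np.linalg.norm(a-b)
def cap(n,tag):
    im=vision.capture(n)[:,:,::-1].copy();cv2.imwrite(f"pics/{n}_{tag}.png",im);return im
def crop(im,x0,y0,x1,y1,k,path):
    cv2.imwrite(path,cv2.resize(im[y0:y1,x0:x1],None,fx=k,fy=k,interpolation=cv2.INTER_CUBIC))
def rot():
    q=sense()["ee_rot"];return R.from_quat([q[1],q[2],q[3],q[0]])
def blobs(im,lo,hi,amin=8):
    m=cv2.inRange(cv2.cvtColor(im,cv2.COLOR_BGR2HSV),np.array(lo),np.array(hi))
    n,l,s,c=cv2.connectedComponentsWithStats(m)
    return [(tuple(s[i]),tuple(c[i].round(2))) for i in range(1,n) if s[i,4]>=amin]
def to(p,yawz=None):
    """tool-frame shift(cm) to bring TCP to world p; tool axes in world"""
    s=sense();Rm=rot().as_matrix();return (Rm.T@(np.asarray(p)-s["eef_pos"])/10).round(2)
E
python3 - <<'E'
from h import *
t=cv2.imread("pics/top0.png");s=cv2.imread("pics/scene0.png")
crop(t,140,190,300,280,5,"pics/t0a.png");crop(t,320,170,400,245,8,"pics/t0b.png")
crop(s,260,140,370,225,7,"pics/s0a.png")
for n,im in(("top",t),("scene",s)):
    for b in blobs(im,(14,130,120),(30,255,255)):print(n,b,onz(n,*b[1],8).round(1))
print(rot().as_matrix().round(3))
E
```

```text
top ((np.int32(275), np.int32(148), np.int32(13), np.int32(25), np.int32(167)), (np.float64(280.45), np.float64(160.54))) [735.7 -36.8   8. ]
top ((np.int32(333), np.int32(203), np.int32(6), np.int32(6), np.int32(31)), (np.float64(335.45), np.float64(205.42))) [ 581.5 -214.3    8. ]
top ((np.int32(365), np.int32(231), np.int32(7), np.int32(6), np.int32(36)), (np.float64(367.86), np.float64(233.39))) [ 488.5 -315.5    8. ]
top ((np.int32(119), np.int32(376), np.int32(4), np.int32(4), np.int32(13)), (np.float64(120.38), np.float64(377.62))) [ 59.1 457.6   8. ]
scene ((np.int32(156), np.int32(0), np.int32(18), np.int32(10), np.int32(124)), (np.float64(164.34), np.float64(5.1))) [-1496.2   888.7     8. ]
scene ((np.int32(378), np.int32(0), np.int32(71), np.int32(24), np.int32(690)), (np.float64(414.59), np.float64(9.79))) [-290.1 1908.8    8. ]
scene ((np.int32(200), np.int32(3), np.int32(9), np.int32(6), np.int32(35)), (np.float64(204.31), np.float64(5.83))) [-1296.5  1058.      8. ]
scene ((np.int32(197), np.int32(3), np.int32(43), np.int32(20), np.int32(311)), (np.float64(216.95), np.
[... 3290 characters left out ...]
), np.float64(209.07))) [1116.   669.8    8. ]
scene ((np.int32(275), np.int32(248), np.int32(57), np.int32(61), np.int32(645)), (np.float64(302.16), np.float64(274.69))) [ 749.1 -115.2    8. ]
scene ((np.int32(237), np.int32(259), np.int32(7), np.int32(6), np.int32(39)), (np.float64(240.08), np.float64(261.56))) [ 579.  -211.5    8. ]
scene ((np.int32(191), np.int32(260), np.int32(8), np.int32(6), np.int32(40)), (np.float64(194.65), np.float64(262.6))) [ 484.8 -312.4    8. ]
scene ((np.int32(205), np.int32(280), np.int32(30), np.int32(22), np.int32(393)), (np.float64(218.59), np.float64(291.79))) [ 626.6 -331.3    8. ]
[[-0.001 -0.955  0.295]
 [-0.001  0.295  0.955]
 [-1.     0.    -0.001]]
```

View pics/t0a.png

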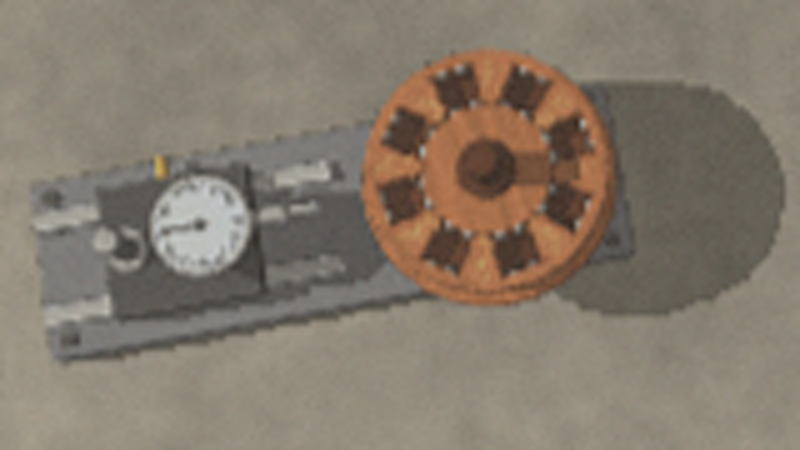

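View pics/s0a.png

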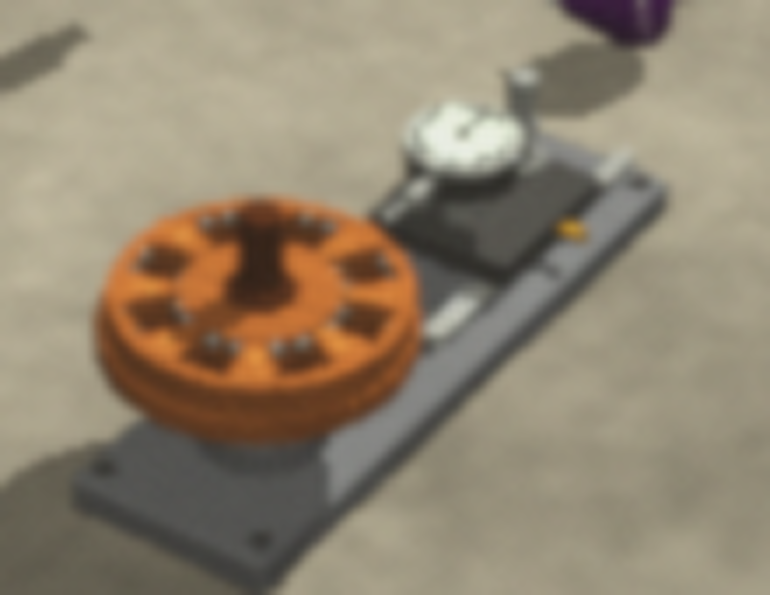

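View pics/t0b.png

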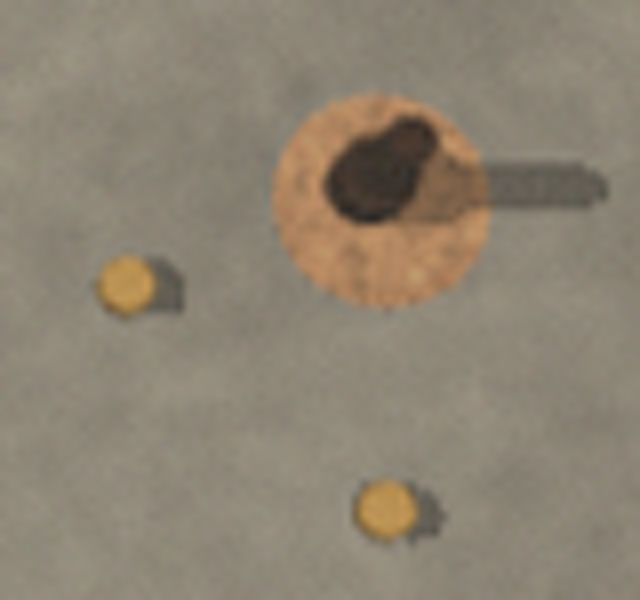

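```bash
python3 - <<'E'
from h import *
t=cv2.imread("pics/top0.png");s=cv2.imread("pics/scene0.png")
f=lambda x,y,k,x0,y0:((x+.5)/k-.5+x0,(y+.5)/k-.5+y0)
T=lambda x,y:f(x,y,5,140,190); S=lambda x,y:f(x,y,7,260,140); B=lambda x,y:f(x,y,8,320,170)
# pockets mean
P=np.array([T(*p) for p in [(458,87),(524,90),(572,138),(567,205),(517,250),(447,248),(404,200),(408,130)]])
W=np.array([onz("top",*p,110)[:2] for p in P]);c=W.mean(0);print("top centre",c,[np.hypot(*(w-c)).round(1) for w in W],np.degrees(np.arctan2(*(W-c).T[::-1])).round(1))
print("stemtop",onz("top",*T(487,163),156),onz("scene",*S(262,212),156),tri(T(487,163),S(262,212)))
print("dial",onz("top",*T(200,225),97),onz("scene",*S(465,137),97),tri(T(200,225),S(465,137)))
print("posttop",onz("top",*T(103,241),102),onz("scene",*S(523,76),102),tri(T(103,241),S(523,76)))
print("pad",onz("top",*B(382,201),1), "pegtop",onz("top",*B(412,132),92),"foot",onz("top",*B(368,180),30))
b=np.array([onz("top",*T(*p),22)[:2] for p in [(32,185),(60,360),(632,255),(600,82)]]);print("base corners",b.round(1))
for n,im,lo in(("top",t,0),("scene",s,0)):
    for w in blobs(im,(10,90,120),(20,255,255),200):print(n,w)
E
```

```text
top centre [511.79487409  98.42462849] [np.float64(52.7), np.float64(52.2), np.float64(53.8), np.float64(52.9), np.float64(52.4), np.float64(53.1), np.float64(52.9), np.float64(53.1)] [  19.7  -25.   -70.8 -115.5 -160.   153.6  110.6   63.6]
stemtop [508.18497447  94.69500612 156.        ] [512.43577026  98.63824434 156.        ] (array([510.12087147,  97.02209809, 154.94733456]), np.float64(5.655511601799809))
dial [481.16593237 271.89356125  97.        ] [482.92311044 271.05319969  97.        ] (array([481.47264935, 272.38768352,  95.54150357]), np.float64(0.4254275110250793))
posttop [471.64566751 328.41807407 102.        ] [472.08449685 326.04304116 102.        ] (array([471.28792326, 328.08935821, 100.88732694]), np.float64(1.5199638911789373))
pad [ 617.64821888 -322.12855538    1.        ] pegtop [ 625.61312438 -313.84136392   92.        ] foot [ 620.28377884 -310.11804969   30.        ]
base corners [[516.9 396.4]
 [405.7 373.9]
 [467.6  13.4]
 [579.8  33.1]]
top ((np.int32(274), np.int32(142), np.int32(73), np.int32(32), np.int32(584)), (np.float64(304.07), np.float64(154.6)
[... 1498 characters left out ...]
.int32(133), np.int32(118), np.int32(5275)), (np.float64(65.34), np.float64(118.72)))
scene ((np.int32(0), np.int32(146), np.int32(21), np.int32(36), np.int32(282)), (np.float64(9.27), np.float64(166.2)))
scene ((np.int32(273), np.int32(168), np.int32(47), np.int32(28), np.int32(744)), (np.float64(297.46), np.float64(182.42)))
scene ((np.int32(529), np.int32(191), np.int32(31), np.int32(34), np.int32(271)), (np.float64(545.37), np.float64(209.07)))
scene ((np.int32(274), np.int32(247), np.int32(58), np.int32(62), np.int32(757)), (np.float64(301.41), np.float64(275.59)))
scene ((np.int32(204), np.int32(279), np.int32(32), np.int32(24), np.int32(459)), (np.float64(218.68), np.float64(291.61)))
```

```bash
python3 - <<'E'
from h import *
s=cv2.imread("pics/scene0.png");crop(s,180,245,260,310,9,"pics/s0b.png")
t=cv2.imread("pics/top0.png");crop(t,160,215,205,255,16,"pics/t0d.png")
E
```

```text
(no output)
```

View pics/s0b.png

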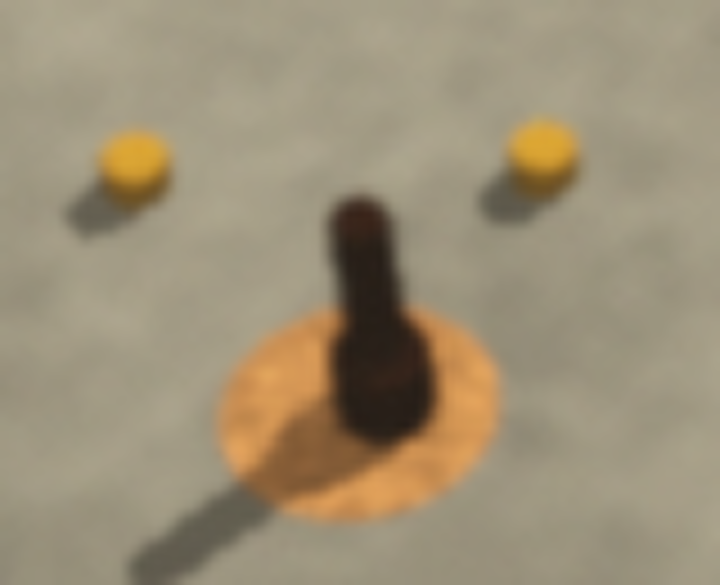

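View pics/t0d.png

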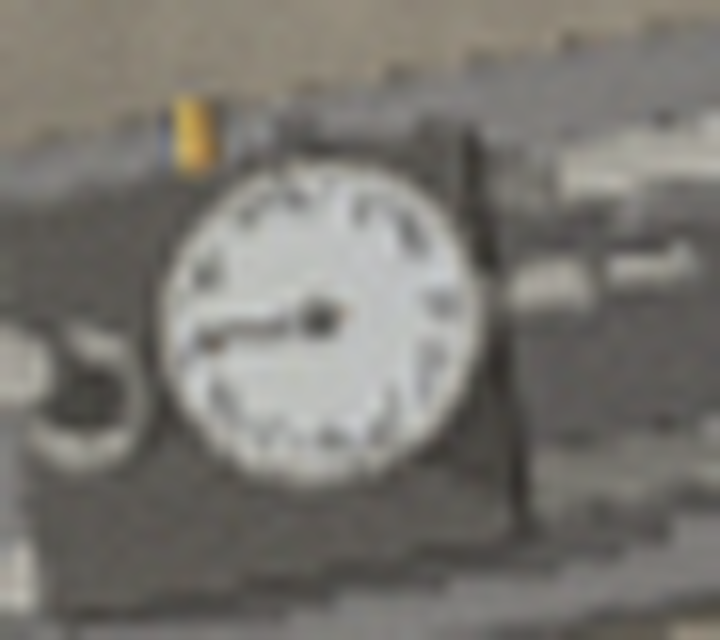

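The top view shows the post head at about (160,238), the needle pointing left and slightly down (about 0), and both weights clear. The gauge yaw is about 9.8°. I'll move over the slide post with the jaws across the gauge.

```bash
python3 -m pendant '[[0.18,0,0,0,-5,-1,1],[0.36,0,0,0,-10,-2,1],[0.54,0,0,0,-15,-3,1],[0.72,0,0,0,-20,-4,0.8],[0.9,0,0,0,-25,-5,0.5]]' 60
python3 -c "
from h import *
print(to([471.5,327.5,200]),rot().as_matrix().round(3))"
```

```text
time_s: 0.72
eef_pos: [380.4, 378.9, 231.1]
ee_rot: [0.695, -0.128, 0.696, 0.128]
force: [-0.1, 1.1, 0.8]
grip_width: 0.604
[ 3.1  -8.06  6.68] [[-0.001 -0.357  0.934]
 [-0.     0.934  0.357]
 [-1.    -0.    -0.001]]
```

```bash
python3 -m pendant '[[0.1,0,0,0,-4,3.3,0.5],[0.195,0,0,0,-8,6.6,0.5],[0.195,0,0,2,-8.1,6.7,0.5],[0.195,0,0,4,-8.1,6.7,0.5],[0.195,0,0,6,-8.1,6.7,0.5]]' 60
python3 - <<'E'
from h import *
print(to([471.5,327.5,80]),rot().as_matrix().round(3))
s=cap("scene","a");crop(s,260,80,400,185,5,"pics/s1.png")
t=cap("top","a");crop(t,120,180,260,285,5,"pics/t1.png")
E
```

```text
time_s: 1.35
eef_pos: [470.9, 328.6, 170.2]
ee_rot: [0.704, -0.062, 0.705, 0.062]
force: [-0.3, 0.8, 0.4]
grip_width: 0.501
[ 9.02 -0.12  0.05] [[-0.001 -0.175  0.985]
 [-0.     0.985  0.175]
 [-1.    -0.    -0.001]]
```

View pics/s1.png

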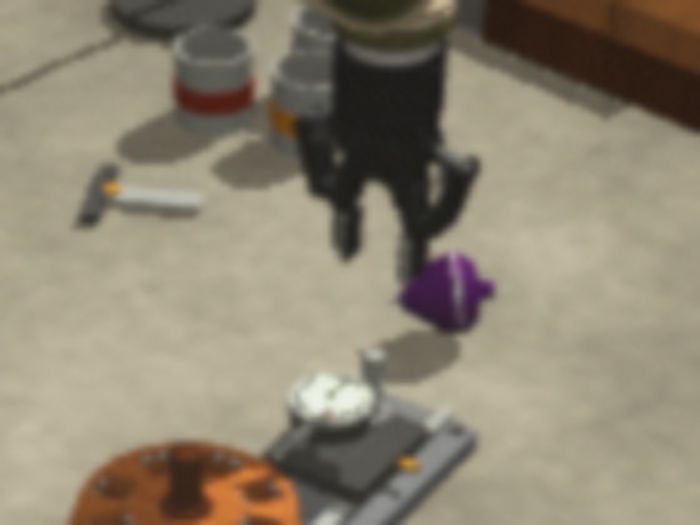

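View pics/t1.png

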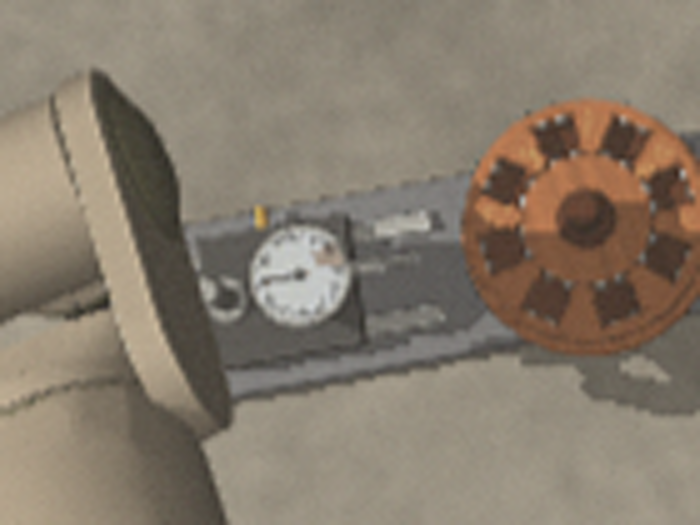

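```bash
python3 - <<'E'
from h import *
print(proj("scene",sense()["eef_pos"]), proj("scene",[471.5,327.5,102]))
d=np.array([.985,.175,0])*21
for k in(-1,1):print(proj("scene",sense()["eef_pos"]+k*d), "seen", (260+345/5,80+255/5) if k<0 else (260+412/5,80+280/5))
E
```

```text
[335.11071419 133.97307839] [334.43790659 150.19946998]
[330.02159129 132.13751848] seen (329.0, 131.0)
[340.25497358 135.82852509] seen (342.4, 136.0)
```

The fingertips in the scene view agree with the arm to within a pixel. I'll descend and pinch.

```bash
python3 -m pendant '[[0,0,0,4,-0.1,0,0.5],[0,0,0,7,-0.1,0,0.5],[0,0,0,9,-0.1,0,0.5],[0,0,0,9,-0.1,0,0.5],[0,0,0,9,-0.1,0,0.4]]' 60; python3 -m pendant '[[0,0,0,0,0,0,0.25],[0,0,0,0,0,0,0.1],[0,0,0,0,0,0,0],[0,0,0,0,0,0,0],[0,0,0,0,0,0,0]]' 60
```

```text
time_s: 2.08
eef_pos: [471.7, 328.1, 82.6]
ee_rot: [0.705, -0.062, 0.704, 0.062]
force: [-0.0, -0.0, 0.5]
grip_width: 0.399
time_s: 2.7
eef_pos: [471.6, 328.0, 82.5]
ee_rot: [0.705, -0.062, 0.704, 0.062]
force: [-1.1, -0.6, 5.8]
grip_width: 0.159
```

```bash
python3 -m pendant '[[0,0,0,0,-0.6,0,0],[0,0,0,0,-1.2,0,0],[0,0,0,0,-1.8,0,0],[0,0,0,0,-2.5,0,0],[0,0,0,0,-3.0,0,0]]' 60; python3 -m pendant '[[0,0,0,0,0,0,0],[0,0,0,0,-0.05,0,0],[0,0,0,0,-0.1,0,0],[0,0,0,0,-0.1,0,0],[0,0,0,0,-0.1,0,0]]' 60
```

```text
time_s: 3.32
eef_pos: [476.8, 298.6, 82.5]
ee_rot: [0.705, -0.062, 0.704, 0.063]
force: [-1.5, 1.2, 6.9]
grip_width: 0.161
time_s: 3.95
eef_pos: [476.8, 298.4, 82.5]
ee_rot: [0.705, -0.061, 0.704, 0.063]
force: [-2.1, 5.2, 5.8]
grip_width: 0.16
```

```bash
python3 -m pendant '[[0,0,0,0,0,0,0.3],[0,0,0,0,0,0,0.5],[0,0,0,-3,0,0,0.5],[0,0,0,-7,0,0,0.5],[0,0,0,-12,0,0,0.5]]' 60; python3 - <<'E'
from h import *
print(sense()["joints"].round(2),to([511,98,200]))
t=cap("top","b");crop(t,140,190,260,280,6,"pics/t2.png")
E
```

```text
time_s: 4.58
eef_pos: [476.2, 296.9, 201.9]
ee_rot: [0.704, -0.062, 0.705, 0.062]
force: [-0.0, -0.7, 0.5]
grip_width: 0.499
[ 0.35  0.42  1.43 -0.    1.3   0.17] [  0.21 -20.19  -0.05]
```

View pics/t2.png

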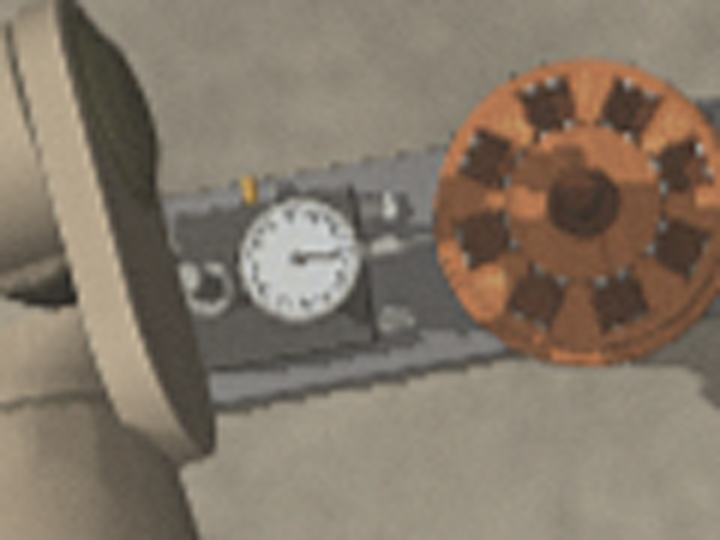

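```bash
cat >> h.py <<'E'
YAW=np.radians(9.8)
gx=np.array([np.cos(YAW),np.sin(YAW)]);gy=np.array([-np.sin(YAW),np.cos(YAW)])
def needle(im,n="top",z=97,save=None):
    hsv=cv2.cvtColor(im,cv2.COLOR_BGR2HSV)
    m=cv2.inRange(hsv,np.array([0,0,150]),np.array([180,60,255]))
    a=np.int32([np.round(proj(n,[x,y,z])) for x,y in ((440,210),(530,225),(520,290),(430,300))])
    roi=np.zeros_like(m);cv2.fillPoly(roi,[a],255);m&=roi
    m=cv2.morphologyEx(m,cv2.MORPH_OPEN,np.ones((3,3)))
    k,l,s,c=cv2.connectedComponentsWithStats(m);i=1+np.argmax(s[1:,4])
    cs=cv2.findContours((l==i).astype(np.uint8),cv2.RETR_EXTERNAL,cv2.CHAIN_APPROX_NONE)[0]
    e=cv2.fitEllipse(cv2.convexHull(cs[0]));cen=onz(n,*e[0],z)[:2]
    # rectify : image up = gauge +y, right = gauge +x ; 0.25mm/px
    N=264;sc=.25
    pts=np.float32([[0,0],[N,0],[N,N],[0,N]])
    w=[cen+((p[0]-N/2)*sc)*gx-((p[1]-N/2)*sc)*gy for p in pts]
    Hm=cv2.getPerspectiveTransform(np.float32([proj(n,[*q,z]) for q in w]),pts)
    r=cv2.warpPerspective(im,Hm,(N,N),flags=cv2.INTER_CUBIC)
    g=cv2.cvtColor(r,cv2.COLOR_BGR2GRAY).astype(float)
    th=np.radians(np.arange(0,360,1.));prof=[]
    for t in th:
        rr=np.arange(7,18,.5)/sc
        prof.append(np.mean([g[int(N/2-q*np.cos(t)),int(N/2+q*np.sin(t))] for q in rr]))
    p=np.array(prof);d=np.clip(np.median(p)-p,0,None);j=np.argmax(d)
    w=np.array([d[(j+o)%360] for o in range(-15,16)]);w=np.clip(w-.3*d[j],0,None)
    ang=(th[j]+np.radians((w*np.arange(-15,16)).sum()/w.sum()))%(2*np.pi)
    if save:cv2.imwrite(save,cv2.resize(r,None,fx=2,fy=2))
    return ang,cen,d[j],e
E
python3 - <<'E'
from h import *
print(needle(cv2.imread("pics/top0.png"),save="pics/n0.png"))
print(needle(cv2.imread("pics/top_b.png"),save="pics/n1.png"))
for f in ("scene0","scene_a"):print(needle(cv2.imread(f"pics/{f}.png"),n="scene",save="pics/n2.png"))
E
```

```text
(np.float64(0.10968760232620142), array([480.522939  , 269.69806618]), np.float64(57.5), ((180.32534790039062, 234.8045196533203), (16.196043014526367, 18.06153106689453), 8.0769681930542))
(np.float64(2.9107067188104763), array([483.2961498 , 244.73099738]), np.float64(49.68181818181816), ((188.66787719726562, 233.78941345214844), (15.25875473022461, 18.338844299316406), 69.9705581665039))
(np.float64(2.9709175284675657), array([466.73622882, 258.47269588]), np.float64(37.68181818181816), ((320.1869812011719, 158.7392578125), (14.512251853942871, 26.023880004882812), 87.91630554199219))
(np.float64(2.9701200144858073), array([466.80930877, 258.31566718]), np.float64(38.90909090909091), ((320.1714782714844, 158.7660675048828), (14.58099365234375, 26.136871337890625), 88.86819458007812))
```

View pics/n1.png

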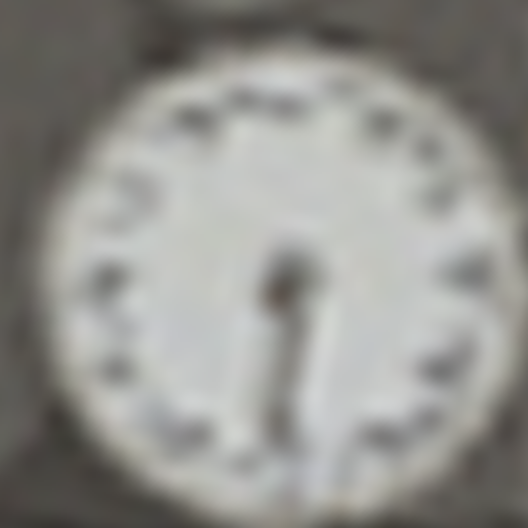

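View pics/n0.png

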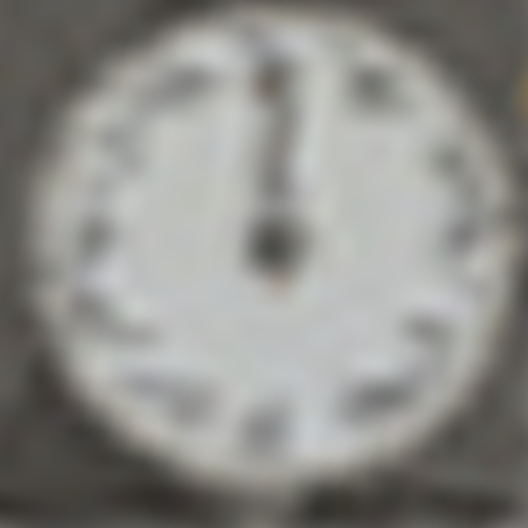

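```bash
python3 - <<'E'
s=open("h.py").read()
s=s.replace("    th=np.radians(np.arange(0,360,1.));prof=[]","""    b=cv2.GaussianBlur(g,(0,0),1.6/sc);c0=N//2;w0=b[c0-26:c0+26,c0-26:c0+26]
    hy,hx=np.unravel_index(np.argmin(w0),w0.shape);hy+=c0-26;hx+=c0-26
    th=np.radians(np.arange(0,360,1.));prof=[]""")
s=s.replace("np.arange(7,18,.5)/sc","np.arange(5,16,.5)/sc").replace("int(N/2-q","int(hy-q").replace("int(N/2+q","int(hx+q")
open("h.py","w").write(s)
E
python3 - <<'E'
from h import *
for f in("top0","top_a","top_b"):print(needle(cv2.imread(f"pics/{f}.png"))[:3])
E
```

```text
(np.float64(0.017285820022569634), array([480.522939  , 269.69806618]), np.float64(55.863636363636374))
(np.float64(0.02252751158772236), array([481.71642805, 271.37446611]), np.float64(58.0))
(np.float64(3.160930249289501), array([483.2961498 , 244.73099738]), np.float64(57.636363636363626))
```

```bash
python3 -m pendant '[[0,0,0,0,-5,0,0.5],[0,0,0,0,-10,0,0.5],[0,0,0,0,-15,0,0.5],[0,0,0,0,-20,0,0.6],[0,0,0,0,-20.2,0,0.6]]' 60; python3 -m pendant '[[0,0,0,3,0,0,0.6],[0,0,0,6,0,0,0.6],[0,0,0,8,0,0,0.6],[0,0,0,8.1,0,0,0.4],[0,0,0,8.1,0,0,0.1]]' 50;  python3 -m pendant '[[0,0,0,0,0,0,0],[0,0,0,0,0,0,0],[0,0,0,0,0,0,0],[0,0,0,0,0,0,0],[0,0,0,0,0,0,0]]' 50
python3 - <<'E'
from h import *
f=sense();R_=rot().as_matrix();print("tool force",(R_.T@f["force"]).round(1), f["wrist_torque"].round(2))
t=cap("top","c");print(needle(t)[:3])
E
```

```text
time_s: 5.25
eef_pos: [512.4, 95.7, 201.1]
ee_rot: [0.704, -0.061, 0.705, 0.061]
force: [-0.5, 0.7, -0.0]
grip_width: 0.601
time_s: 5.88
eef_pos: [511.5, 98.8, 120.9]
ee_rot: [0.704, -0.062, 0.705, 0.062]
force: [2.7, 0.8, -5.3]
grip_width: 0.243
time_s: 6.5
eef_pos: [511.6, 98.8, 120.9]
ee_rot: [0.704, -0.062, 0.704, 0.062]
force: [-5.5, 1.9, 2.5]
grip_width: 0.241
tool force [-2.5  2.8 -5.1] [0.26 0.82 0.01]
(np.float64(2.7639159941899787), array([476.86083702, 237.32146682]), np.float64(42.97727272727272))
```

```bash
python3 - <<'E'
from h import *
t=cv2.imread("pics/top_c.png");crop(t,140,180,260,270,6,"pics/t3.png")
s=cap("scene","c");crop(s,260,120,380,210,6,"pics/s3.png")
E
```

```text
(no output)
```

View pics/t3.png

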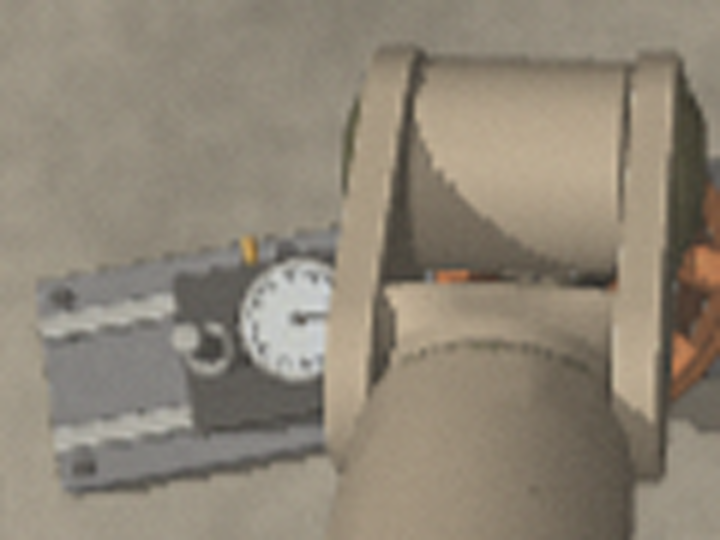

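View pics/s3.png

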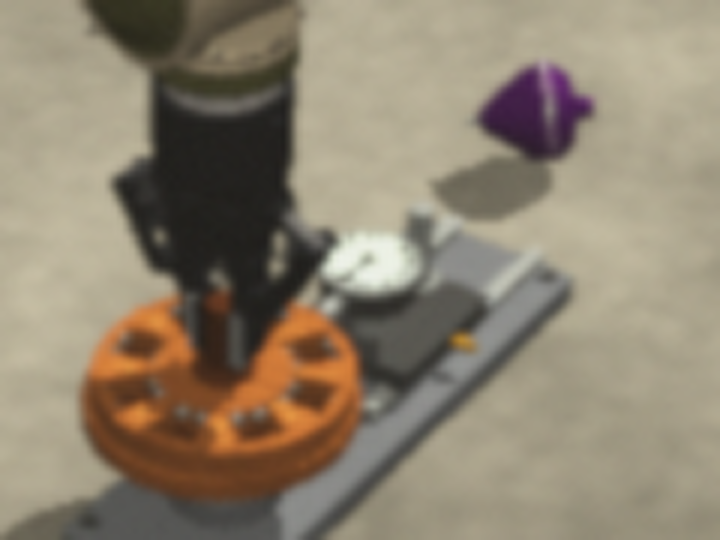

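```bash
python3 -m pendant '[[0.15,0,0,0,0,0,0],[0.3,0,0,0,0,0,0],[0.45,0,0,0,0,0,0],[0.6,0,0,0,0,0,0],[0.75,0,0,0,0,0,0]]' 50; python3 - <<'E'
from h import *
f=sense();R_=rot().as_matrix();print("tool force",(R_.T@f["force"]).round(1), f["wrist_torque"].round(2))
t=cap("top","d");crop(t,150,200,210,260,6,"pics/t4.png")
s=cap("scene","d");crop(s,290,140,350,190,8,"pics/s4.png")
cv2.imwrite("pics/c4.png",np.hstack([cv2.resize(cv2.imread("pics/t4.png"),(400,400)),cv2.resize(cv2.imread("pics/s4.png"),(400,333))[:333] if 0 else cv2.copyMakeBorder(cv2.resize(cv2.imread("pics/s4.png"),(400,333)),0,67,0,0,0)]))
E
```

```text
time_s: 7.22
eef_pos: [511.7, 98.7, 120.9]
ee_rot: [0.678, 0.202, 0.678, -0.202]
force: [-4.9, 1.3, 2.2]
grip_width: 0.245
tool force [-2.1 -1.6 -4.8] [0.28 0.74 0.26]
```

View pics/c4.png

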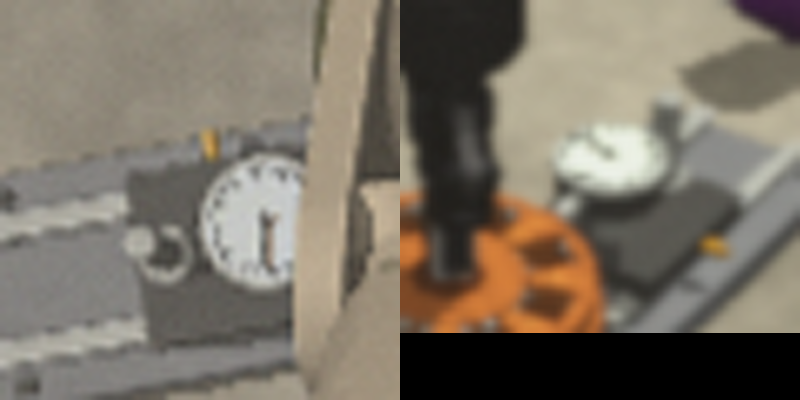

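```bash
cat >> h.py <<'E'
def needle2(im,n,hub,z=97,save=None,sc=.25,N=200,win=3):
    pts=np.float32([[0,0],[N,0],[N,N],[0,N]])
    w=[np.array(hub)+((p[0]-N/2)*sc)*gx-((p[1]-N/2)*sc)*gy for p in pts]
    Hm=cv2.getPerspectiveTransform(np.float32([proj(n,[*q,z]) for q in w]),pts)
    r=cv2.warpPerspective(im,Hm,(N,N),flags=cv2.INTER_CUBIC)
    g=cv2.cvtColor(r,cv2.COLOR_BGR2GRAY).astype(float)
    b=cv2.GaussianBlur(g,(0,0),1.6/sc);c0=N//2;k=int(win/sc);w0=b[c0-k:c0+k+1,c0-k:c0+k+1]
    hy,hx=np.unravel_index(np.argmin(w0),w0.shape);hy+=c0-k;hx+=c0-k
    th=np.radians(np.arange(0,360,1.));q=np.arange(5,16,.5)/sc
    X=(hx+np.outer(np.sin(th),q)).astype(np.float32);Y=(hy-np.outer(np.cos(th),q)).astype(np.float32)
    p=cv2.remap(g.astype(np.float32),X,Y,cv2.INTER_LINEAR).mean(1)
    d=np.clip(np.median(p)-p,0,None);j=np.argmax(d)
    w=np.array([d[(j+o)%360] for o in range(-15,16)]);w=np.clip(w-.3*d[j],0,None)
    ang=(th[j]+np.radians((w*np.arange(-15,16)).sum()/w.sum()))%(2*np.pi)
    if save:cv2.imwrite(save,cv2.resize(r,(400,400)))
    return round(float(ang),3),round(float(d[j]),1),np.array(hub)+(hx-N/2)*sc*gx-(hy-N/2)*sc*gy
HT=np.array([486.3,241.9]);HS=np.array([487.5,241.3])
E
python3 - <<'E'
from h import *
print(needle2(cv2.imread("pics/top0.png"),"top",[481.2,271.9]),needle2(cv2.imread("pics/scene0.png"),"scene",[482.9,271.1]))
for f in "bcd":
    print(f,needle2(cv2.imread(f"pics/top_{f}.png"),"top",HT,save=f"pics/nt{f}.png"))
    if f!="b":print(needle2(cv2.imread(f"pics/scene_{f}.png"),"scene",HS,save=f"pics/ns{f}.png"))
cv2.imwrite("pics/x.png",np.hstack([cv2.imread("pics/ntd.png"),cv2.imread("pics/nsd.png")]))
E
```

```text
(0.026, 55.8, array([481.15744763, 272.14635197])) (6.249, 35.4, array([479.43314781, 273.5455952 ]))
b (3.173, 57.9, array([486.5037996 , 242.18890435]))
c (3.161, 57.8, array([486.5037996 , 242.18890435]))
(3.169, 28.2, array([484.90882313, 241.61353218]))
d (4.906, 84.0, array([485.47583933, 242.26504682]))
(5.004, 45.1, array([484.16080493, 243.00653927]))
```

View pics/x.png

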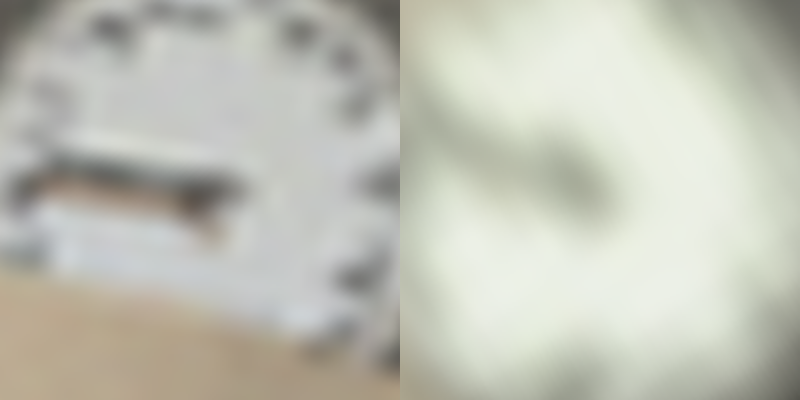

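```bash
cat > n.py <<'E'
from h import *
import sys
tag=sys.argv[1]
f=sense();M=rot().as_matrix();print("tool force",(M.T@f["force"]).round(1), "yaw",np.degrees(np.arctan2(M[1,2],M[0,2])).round(2),f["eef_pos"].round(1),"q6",f["joints"][5].round(2))
print(needle2(cap("top",tag),"top",HT,save=f"pics/nt{tag}.png"),needle2(cap("scene",tag),"scene",HS))
E
python3 -m pendant '[[0.15,0,0,0,0,0,0],[0.3,0,0,0,0,0,0],[0.45,0,0,0,0,0,0],[0.6,0,0,0,0,0,0],[0.75,0,0,0,0,0,0]]' 50; python3 n.py e
python3 -m pendant '[[0.15,0,0,0,0,0,0],[0.3,0,0,0,0,0,0],[0.45,0,0,0,0,0,0],[0.6,0,0,0,0,0,0],[0.75,0,0,0,0,0,0]]' 50; python3 n.py f
```

```text
time_s: 7.95
eef_pos: [511.8, 98.6, 120.9]
ee_rot: [0.557, 0.436, 0.557, -0.436]
force: [-4.2, 0.2, 2.1]
grip_width: 0.246
tool force [-2.1 -4.  -1.2] yaw -76.09 [511.8  98.6 120.9] q6 1.29
(5.782, 67.3, array([486.54635197, 241.94255237])) (5.747, 33.9, array([484.03314781, 243.7455952 ]))
time_s: 8.68
eef_pos: [511.7, 98.5, 120.9]
ee_rot: [-0.359, -0.609, -0.359, 0.609]
force: [-5.8, 0.6, 3.9]
grip_width: 0.241
tool force [-3.9 -5.4  2.3] yaw -118.91 [511.7  98.5 120.9] q6 2.04
(5.14, 79.0, array([484.940583  , 242.42629405])) (5.133, 42.2, array([484.16080493, 243.00653927]))
```

```bash
python3 - <<'E'
import numpy as np
from scipy.optimize import least_squares
from scipy.spatial.transform import Rotation as R
def yaw(q):
    M=R.from_quat([q[1],q[2],q[3],q[0]]).as_matrix();return np.degrees(np.arctan2(M[1,2],M[0,2]))
y=np.array([yaw([.704,-.062,.704,.062]),yaw([.678,.202,.678,-.202]),-76.09,-118.91]);print(y)
r=np.array([3.165,4.93,5.765,5.137])
A=np.c_[np.ones(4),np.cos(np.radians(y)),np.sin(np.radians(y))]
x=np.linalg.lstsq(A,r,rcond=None)[0];print(x[0],np.hypot(*x[1:]),np.degrees(np.arctan2(x[2],x[1])),A@x-r)
B=A[:,1:];
for m in(3.0,3.1,3.2):
    z=np.linalg.lstsq(B,r-m,rcond=None)[0];print(m,np.hypot(*z),np.degrees(np.arctan2(z[1],z[0])),B@z+m-r)
E
```

```text
[  10.06590014  -33.18128296  -76.09       -118.91      ]
3.123761020327049 2.6268755124412384 -79.19412243677549 [-0.00731371  0.01811859 -0.01821768  0.0074128 ]
3.0 2.7731471529057026 -77.80692103349496 [-0.06206703  0.0436815   0.00690216 -0.04735579]
3.1 2.654833621348427 -78.91594903184834 [-0.01782587  0.02302644 -0.01339489 -0.00310228]
3.2 2.537607278797211 -80.12793134857128 [ 0.0264153   0.00237138 -0.03369195  0.04115123]
```

```bash
python3 -m pendant '[[-0.15,0,0,0,0,0,0],[-0.3,0,0,0,0,0,0],[-0.45,0,0,0,0,0,0],[-0.6,0,0,0,0,0,0],[-0.693,0,0,0,0,0,0]]' 50;python3 -m pendant '[[0,0,0,0,0,0,0],[0,0,0,0,0,0,0],[0,0,0,0,0,0,0],[0,0,0,0,0,0,0],[0,0,0,0,0,0,0]]' 50; python3 n.py g
```

```text
time_s: 9.4
eef_pos: [511.8, 98.6, 120.9]
ee_rot: [0.546, 0.449, 0.547, -0.449]
force: [-5.5, 2.1, 3.6]
grip_width: 0.243
time_s: 10.02
eef_pos: [511.8, 98.6, 120.9]
ee_rot: [0.546, 0.45, 0.546, -0.449]
force: [-5.6, 0.5, 3.5]
grip_width: 0.241
tool force [-3.5 -5.4 -1.5] yaw -78.94 [511.8  98.6 120.9] q6 1.34
(5.781, 66.5, array([486.54635197, 241.94255237])) (5.748, 33.7, array([484.03314781, 243.7455952 ]))
```

```bash
python3 -m pendant '[[0,0,0,0,0,0,0.15],[0,0,0,0,0,0,0.3],[0,0,0,0,0,0,0.5],[0,0,0,-3,0,0,0.5],[0,0,0,-8,0,0,0.5]]' 50;python3 -m pendant '[[0,0,0,-2,4,0,0.5],[0,0,0,-2,9,0,0.6],[0,0,0,-2,14,0,0.6],[0,0,0,-2,20,0,0.6],[0,0,0,-2,26,0,0.6]]' 50; python3 n.py i; python3 -c "
from h import *
t=cap('top','j');crop(t,170,180,270,260,8,'pics/t5.png')"
```

```text
time_s: 10.75
eef_pos: [511.5, 98.3, 200.4]
ee_rot: [0.545, 0.45, 0.546, -0.451]
force: [-0.7, -0.1, -0.3]
grip_width: 0.501
time_s: 11.38
eef_pos: [747.2, 142.5, 221.9]
ee_rot: [0.545, 0.45, 0.545, -0.45]
force: [1.5, 0.5, -0.2]
grip_width: 0.598
tool force [ 0.2  1.6 -0.2] yaw -79.09 [747.2 142.5 221.9] q6 1.42
(5.635, 57.3, array([482.83314781, 244.3455952 ])) (5.748, 32.3, array([484.03314781, 243.7455952 ]))
```

View pics/t5.png

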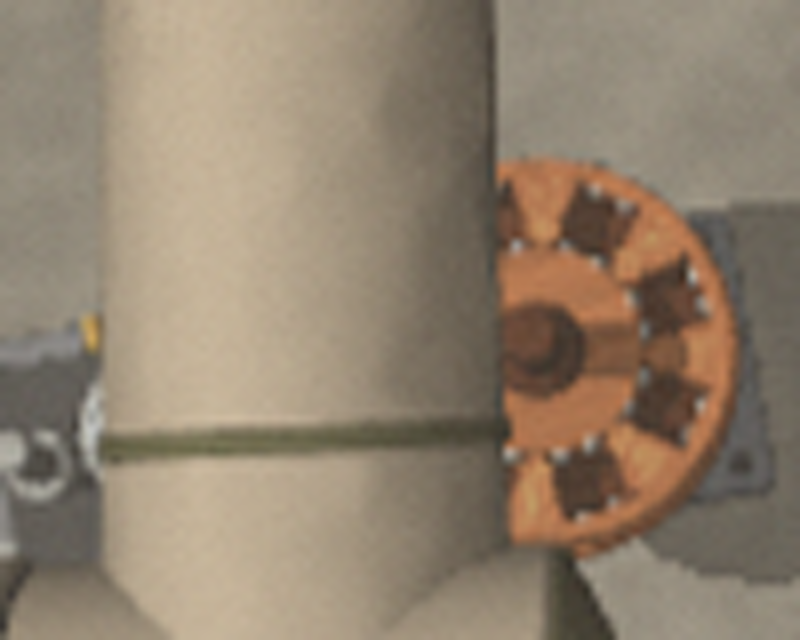

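```bash
cat > w.py <<'E'
from h import *
import sys
tag=sys.argv[1];D={}
for n in("top","scene"):
    im=cap(n,tag);D[n]=[]
    for b in blobs(im,(17,130,110),(30,255,255)):
        p=onz(n,*b[1],8)
        if 420<p[0]<690 and -420<p[1]<-120 and 15<b[0][4]<70:D[n].append(p);print(n,b[1],b[0][2:],p.round(1))
    for b in blobs(im,(8,80,100),(20,255,255),150):
        p=onz(n,*b[1],1)
        if np.hypot(p[0]-618,p[1]+322)<40:print("padish",n,b[1],p.round(1))
E
python3 w.py k
```

```text
top (np.float64(332.45), np.float64(215.76)) (np.int32(6), np.int32(7), np.int32(33)) [ 547.4 -203.2    8. ]
top (np.float64(368.0), np.float64(233.48)) (np.int32(7), np.int32(6), np.int32(27)) [ 488.2 -315.9    8. ]
padish top (np.float64(367.26), np.float64(195.75)) [ 614.1 -321.8    1. ]
scene (np.float64(235.62), np.float64(254.38)) (np.int32(8), np.int32(8), np.int32(48)) [ 546.  -201.8    8. ]
scene (np.float64(194.34), np.float64(263.05)) (np.int32(8), np.int32(8), np.int32(44)) [ 485.7 -314.2    8. ]
padish scene (np.float64(218.51), np.float64(292.0)) [ 621.9 -328.8    1. ]
```

One weight has been knocked to (547,-202), and both cameras agree on that. I'll go there.

```bash
python3 -c "
from h import *
print(to([546.7,-202.5,100]),rot().as_matrix().round(3))"
```

```text
[ 12.23 -26.01  30.1 ] [[-0.001  0.982  0.189]
 [-0.     0.189 -0.982]
 [-1.    -0.001 -0.   ]]
```

```bash
python3 -m pendant '[[0,0,0,0,-4,4.5,0.6],[0,0,0,0,-8,9,0.6],[0,0,0,0,-12,13.5,0.6],[0,0,0,0,-16,18,0.6],[0,0,0,0,-20,22.5,0.6]]' 40;python3 -m pendant '[[0,0,0,3,-3,3.8,0.6],[0,0,0,6,-6,7.6,0.6],[0,0,0,10,-6,7.6,0.6],[0,0,0,12,-6,7.6,0.6],[0,0,0,12,-6,7.6,0.6]]' 40;python3 -c "
from h import *
print(to([546.7,-202.5,12]),sense()['joints'].round(2))"; python3 w.py l
```

```text
time_s: 12.25
eef_pos: [589.0, -117.2, 223.9]
ee_rot: [0.546, 0.45, 0.544, -0.45]
force: [0.8, -1.1, -0.3]
grip_width: 0.601
time_s: 12.88
eef_pos: [545.6, -201.5, 102.5]
ee_rot: [0.545, 0.45, 0.546, -0.45]
force: [-0.5, 0.2, 1.0]
grip_width: 0.599
[9.05 0.1  0.13] [-0.56  0.56  1.48 -0.    1.1   0.83]
top (np.float64(367.92), np.float64(233.46)) (np.int32(7), np.int32(6), np.int32(37)) [ 488.3 -315.6    8. ]
scene (np.float64(235.63), np.float64(254.22)) (np.int32(8), np.int32(8), np.int32(46)) [ 545.5 -201.4    8. ]
scene (np.float64(194.65), np.float64(263.23)) (np.int32(8), np.int32(8), np.int32(48)) [ 487. -314.    8.]
padish scene (np.float64(218.73), np.float64(291.66)) [ 621.3 -327.6    1. ]
```

```bash
python3 -m pendant '[[0,0,0,4,0.1,0.1,0.6],[0,0,0,7,0.1,0.1,0.6],[0,0,0,9.5,0.1,0.1,0.6],[0,0,0,9.5,0.1,0.1,0.5],[0,0,0,9.5,0.1,0.1,0.4]]' 20;python3 -m pendant '[[0,0,0,0,0,0,0.3],[0,0,0,0,0,0,0.2],[0,0,0,0,0,0,0.2],[0,0,0,0,0,0,0.35],[0,0,0,0,0,0,0.5]]' 20
```

```text
time_s: 13.6
eef_pos: [549.2, -203.5, 9.2]
ee_rot: [0.546, 0.45, 0.544, -0.45]
force: [-0.9, 0.4, 0.5]
grip_width: 0.401
time_s: 14.22
eef_pos: [548.4, -203.1, 7.4]
ee_rot: [0.545, 0.45, 0.545, -0.45]
force: [-0.0, 0.6, -0.8]
grip_width: 0.498
```

```bash
python3 -m pendant '[[-0.16,0,0,0,0,0,0.55],[-0.32,0,0,0,0,0,0.55],[-0.48,0,0,0,0,0,0.55],[-0.64,0,0,0,0,0,0.55],[-0.8,0,0,0,0,0,0.55]]' 40;python3 -m pendant '[[-0.16,0,0,0,0,0,0.55],[-0.32,0,0,0,0,0,0.55],[-0.48,0,0,0,0,0,0.55],[-0.64,0,0,0,0,0,0.55],[-0.77,0,0,0,0,0,0.55]]' 40;python3 -m pendant '[[0,0,0,0,0,0,0.4],[0,0,0,0,0,0,0.2],[0,0,0,0,0,0,0],[0,0,0,0,0,0,0],[0,0,0,0,0,0,0]]' 40
```

```text
time_s: 14.85
eef_pos: [548.3, -203.0, 7.2]
ee_rot: [0.678, 0.201, 0.678, -0.201]
force: [-1.3, -0.6, -0.9]
grip_width: 0.548
time_s: 15.48
eef_pos: [548.3, -203.1, 7.2]
ee_rot: [0.704, -0.068, 0.704, 0.068]
force: [-0.3, 0.5, -0.3]
grip_width: 0.55
time_s: 16.1
eef_pos: [548.4, -203.1, 7.5]
ee_rot: [0.704, -0.067, 0.704, 0.067]
force: [-1.4, 0.1, 4.5]
grip_width: 0.256
```

```bash
python3 -m pendant '[[0,0,0,-3,0,0,0],[0,0,0,-8,0,0,0],[0.15,0,0,-13,3,0.3,0],[0.3,0,0,-16,8,0.9,0],[0.45,0,0,-16,13,1.5,0]]' 40;python3 -c "
from h import *
print(to([529.5,49.6,140]),rot().as_matrix().round(3)[:,2])"
```

```text
time_s: 16.73
eef_pos: [539.3, -71.6, 169.4]
ee_rot: [0.702, 0.094, 0.699, -0.094]
force: [-0.2, -0.3, -0.9]
grip_width: 0.249
[ 2.92 11.43 -4.15] [ 0.965 -0.264  0.004]
```

```bash
python3 -m pendant '[[0.17,0,0,0,3,-1,0],[0.34,0,0,0,6,-2,0],[0.51,0,0,0,9,-3.2,0],[0.68,0,0,0,11,-4,0],[0.85,0,0,0,11,-4,0]]' 40;python3 -m pendant '[[0.1,0,0,0,0,0,0],[0.1,0,0,1.5,0,0,0],[0.1,0,0,2.5,0,0,0],[0.1,0,0,2.5,0,0,0],[0.1,0,0,2.5,0,0,0]]' 40;python3 -c "
from h import *
M=rot().as_matrix();print(to([529.5,49.6,140]),np.degrees(np.arctan2(M[1,2],M[0,2])))
t=cap('top','m');crop(t,190,180,290,260,8,'pics/t6.png')
s=cap('scene','m');crop(s,240,130,340,210,8,'pics/s6.png')"
```

```text
time_s: 17.35
eef_pos: [528.0, 45.4, 166.9]
ee_rot: [0.6, 0.374, 0.6, -0.374]
force: [0.2, 0.6, 0.8]
grip_width: 0.246
time_s: 17.98
eef_pos: [528.5, 44.0, 142.3]
ee_rot: [0.582, 0.402, 0.581, -0.402]
force: [-0.7, -0.8, 0.1]
grip_width: 0.253
[ 0.23  0.29 -0.49] -69.35951967232076
```

View pics/s6.png

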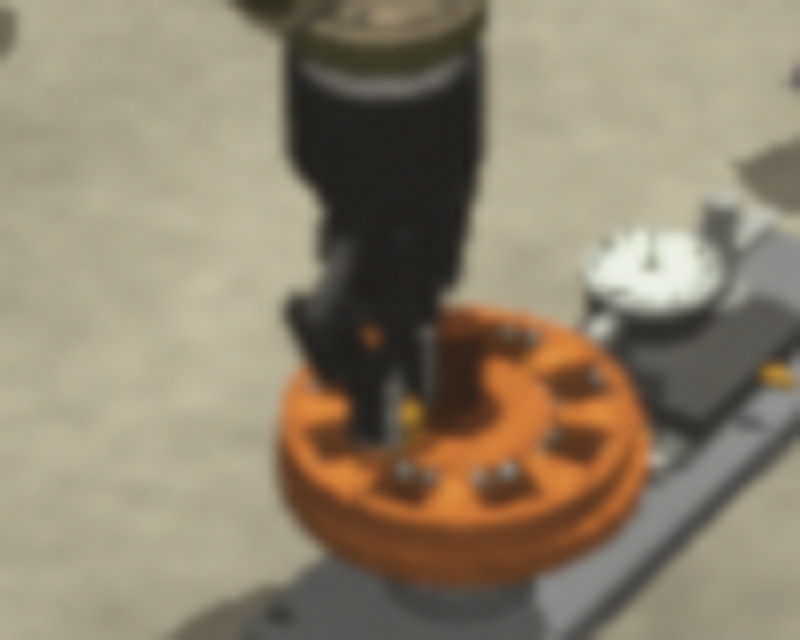

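View pics/t6.png

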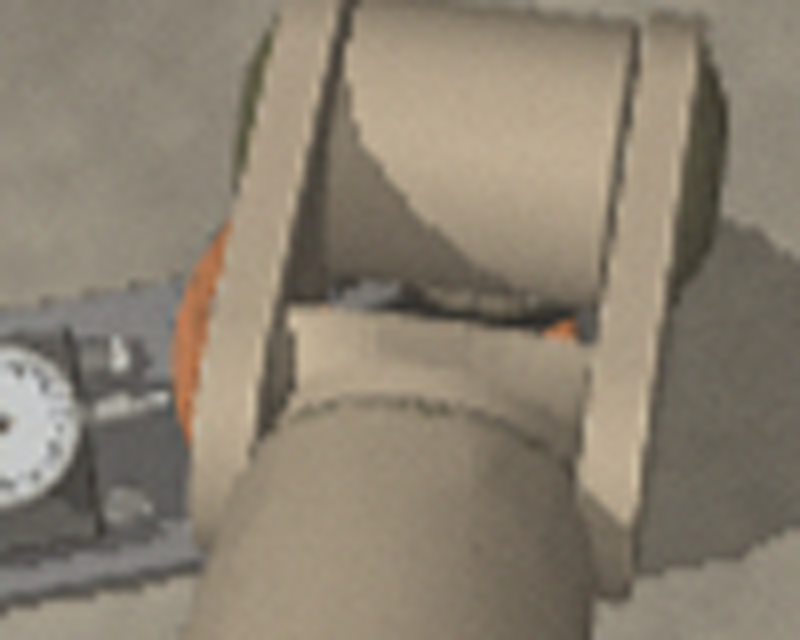

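```bash
python3 - <<'E'
from h import *
C=np.array([511.6,98.4])
s=cv2.imread("pics/scene_k.png");t=cv2.imread("pics/top_j.png")
def draw(im,n,x0,y0,k,path):
    o=cv2.resize(im[y0:y0+60,x0:x0+65],None,fx=k,fy=k,interpolation=cv2.INTER_CUBIC)
    for i in range(8):
        a=np.radians(-69.8+45*i);u=np.array([np.cos(a),np.sin(a)]);v=np.array([-u[1],u[0]])
        q=[C+u*(52+s1*13)+v*s2*13 for s1,s2 in((1,1),(1,-1),(-1,-1),(-1,1))]
        P=np.int32([((proj(n,[*p,110])-[x0,y0]+.5)*k-.5) for p in q]);cv2.polylines(o,[P],True,(0,255,0),1)
    return o
a=draw(s,"scene",267,150,6,0);b=draw(t,"top",210,190,6,0)
cv2.imwrite("pics/ov.png",np.hstack([a,b]))
E
```

```text
(no output)
```

View pics/ov.png

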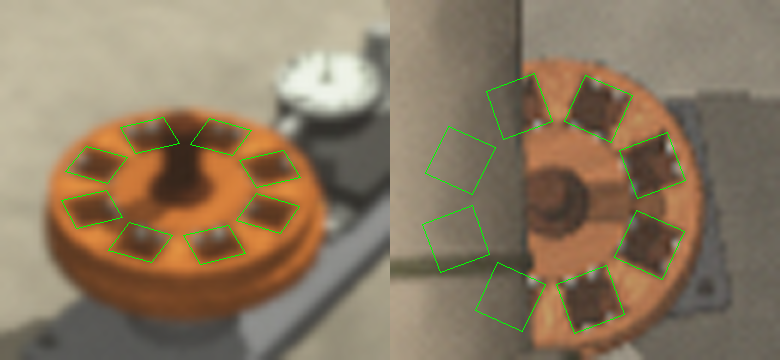

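```bash
python3 -m pendant '[[0,0,0,0,0.29,-0.49,0],[0,0,0,0.5,0.29,-0.49,0],[0,0,0,1,0.29,-0.49,0],[0,0,0,1.5,0.29,-0.49,0],[0,0,0,1.5,0.29,-0.49,0]]' 40;python3 -c "
from h import *
print(to([529.5,49.6,113.5]))"
```

```text
time_s: 18.7
eef_pos: [529.2, 49.6, 126.7]
ee_rot: [0.581, 0.402, 0.582, -0.403]
force: [-0.5, 0.2, -0.6]
grip_width: 0.252
[1.32 0.03 0.01]
```

```bash
python3 -m pendant '[[0,0,0,0.5,0.03,0,0],[0,0,0,0.8,0.03,0,0],[0,0,0,1.1,0.03,0,0],[0,0,0,1.3,0.03,0,0],[0,0,0,1.3,0.03,0,0]]' 40;python3 -c "
from h import *
print(to([529.5,49.6,113.5]),(rot().as_matrix().T@sense()['force']).round(1))
s=cap('scene','n');crop(s,265,150,335,200,10,'pics/s7.png')"
```

```text
time_s: 19.32
eef_pos: [529.6, 49.8, 114.2]
ee_rot: [0.581, 0.402, 0.581, -0.402]
force: [0.3, -0.1, -0.8]
grip_width: 0.247
[ 0.07 -0.02  0.01] [0.8 0.2 0.2]
```

View pics/s7.png

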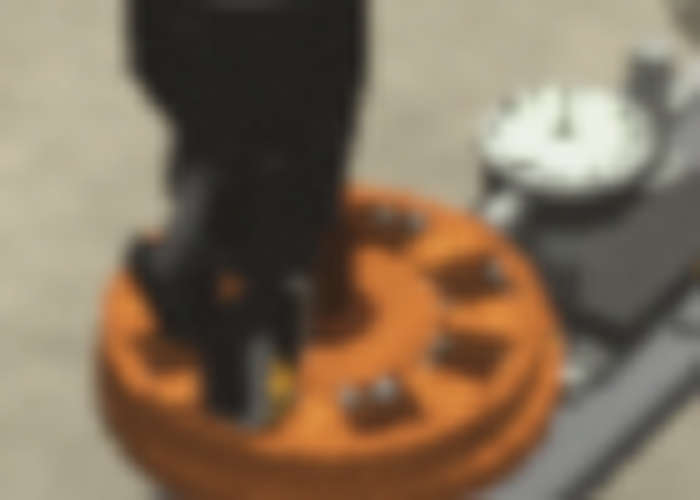

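```bash
python3 -m pendant '[[0,0,0,0.1,0,0,0.28],[0,0,0,0.1,0,0,0.34],[0,0,0,0.1,0,0,0.42],[0,0,0,-1.5,0,0,0.42],[0,0,0,-5,0,0,0.42]]' 40;python3 -m pendant '[[0,0,0,-3,-3,3,0.5],[0,0,0,-3,-6,9,0.5],[0,0,0,-3,-9,14,0.5],[0,0,0,-3,-10,19,0.5],[0,0,0,-3,-10,24,0.5]]' 40; python3 w.py o; python3 -c "
from h import *
s=cv2.imread('pics/scene_o.png');crop(s,265,145,345,205,5,'pics/a.png');t=cv2.imread('pics/top_o.png');crop(t,200,195,280,255,5,'pics/b.png')
cv2.imwrite('pics/s8.png',np.hstack([cv2.imread('pics/a.png'),cv2.imread('pics/b.png')]))"
```

```text
time_s: 20.0
eef_pos: [529.2, 49.8, 164.9]
ee_rot: [0.581, 0.402, 0.582, -0.403]
force: [-0.3, -0.2, 0.6]
grip_width: 0.418
time_s: 20.62
eef_pos: [520.5, -212.2, 195.9]
ee_rot: [0.582, 0.403, 0.581, -0.403]
force: [0.6, 1.4, 1.2]
grip_width: 0.499
scene (np.float64(194.62), np.float64(263.21)) (np.int32(8), np.int32(8), np.int32(48)) [ 486.8 -314.     8. ]
padish scene (np.float64(218.77), np.float64(291.68)) [ 621.5 -327.6    1. ]
```

View pics/s8.png

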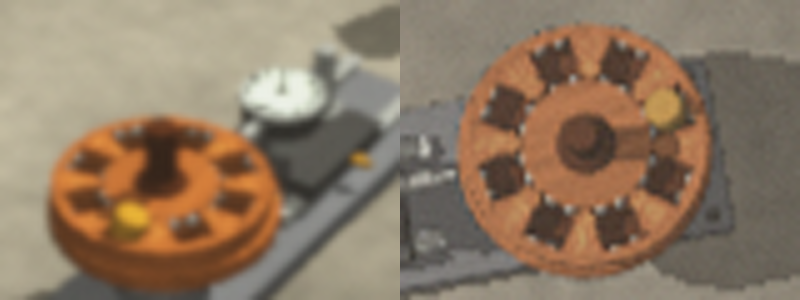

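```bash
python3 -c "
from h import *
print(to([487.3,-314.5,100]),sense()['joints'].round(2))"
```

```text
[ 9.52 -6.67  8.2 ] [-0.6   0.42  1.44 -0.    1.28  0.62]
```

```bash
python3 -m pendant '[[0,0,0,2,-3,4,0.6],[0,0,0,5,-6.7,8.2,0.6],[0,0,0,9,-6.7,8.2,0.6],[0,0,0,9.5,-6.7,8.2,0.6],[0,0,0,9.5,-6.7,8.2,0.6]]' 20; python3 -c "
from h import *
print(to([487.3,-314.5,7]))"; python3 w.py p
```

```text
time_s: 21.35
eef_pos: [487.5, -310.1, 100.9]
ee_rot: [0.582, 0.402, 0.581, -0.402]
force: [-0.2, 0.7, 0.2]
grip_width: 0.599
[ 9.39 -0.18  0.39]
padish top (np.float64(365.45), np.float64(194.54)) [ 618.2 -316.     1. ]
scene (np.float64(194.68), np.float64(263.15)) (np.int32(8), np.int32(8), np.int32(47)) [ 486.8 -313.7    8. ]
padish scene (np.float64(218.74), np.float64(291.63)) [ 621.3 -327.5    1. ]
```

```bash
python3 -m pendant '[[0,0,0,4,-0.1,0.2,0.6],[0,0,0,7,-0.1,0.2,0.6],[0,0,0,9.4,-0.1,0.2,0.6],[0,0,0,9.4,-0.1,0.2,0.5],[0,0,0,9.4,-0.1,0.2,0.4]]' 20;python3 -m pendant '[[0,0,0,0,0,0,0.3],[0,0,0,0,0,0,0.2],[0,0,0,0,0,0,0.2],[0,0,0,0,0,0,0.2],[0,0,0,0,0,0,0.5]]' 20
python3 -m pendant '[[0.15,0,0,0,0,0,0.55],[0.3,0,0,0,0,0,0.55],[0.45,0,0,0,0,0,0.55],[0.6,0,0,0,0,0,0.55],[0.75,0,0,0,0,0,0.55]]' 40;python3 -m pendant '[[0.16,0,0,0,0,0,0.55],[0.32,0,0,0,0,0,0.55],[0.48,0,0,0,0,0,0.55],[0.64,0,0,0,0,0,0.55],[0.8,0,0,0,0,0,0.55]]' 40;python3 -m pendant '[[0,0,0,0,0,0,0.4],[0,0,0,0,0,0,0.2],[0,0,0,0,0,0,0],[0,0,0,0,0,0,0],[0,0,0,0,0,0,0]]' 40
python3 -c "
from h import *
M=rot().as_matrix();print(to([489.8,51.2,170]),np.degrees(np.arctan2(M[1,2],M[0,2])))"
```

```text
time_s: 22.08
eef_pos: [487.4, -313.1, 7.0]
ee_rot: [0.582, 0.402, 0.581, -0.403]
force: [0.2, -0.2, 0.6]
grip_width: 0.401
time_s: 22.7
eef_pos: [486.7, -312.9, 5.9]
ee_rot: [0.582, 0.402, 0.581, -0.403]
force: [-0.2, 0.1, 0.5]
grip_width: 0.464
time_s: 23.32
eef_pos: [486.5, -312.6, 5.4]
ee_rot: [-0.392, -0.588, -0.392, 0.588]
force: [0.0, -0.5, -0.1]
grip_width: 0.549
time_s: 23.95
eef_pos: [486.5, -312.7, 5.4]
ee_rot: [-0.132, -0.695, -0.132, 0.695]
force: [-0.2, 0.6, 0.4]
grip_width: 0.551
time_s: 24.58
eef_pos: [486.5, -312.7, 5.5]
ee_rot: [0.134, 0.694, 0.134, -0.694]
force: [-2.0, 1.5, 5.5]
grip_width: 0.255
[-16.45 -33.66 -13.84] -158.16302412786192
```

```bash
python3 -m pendant '[[0,0,0,-3,0,0,0],[0,0,0,-9,0,0,0],[-0.1,0,0,-15,-2,-1,0],[-0.25,0,0,-16.5,-6,-3,0],[-0.4,0,0,-16.5,-11,-5,0]]' 40;python3 -c "
from h import *
M=rot().as_matrix();print(to([489.8,51.2,170]),np.degrees(np.arctan2(M[1,2],M[0,2])))"
```

```text
time_s: 25.2
eef_pos: [492.5, -191.3, 171.4]
ee_rot: [0.271, 0.654, 0.27, -0.653]
force: [-0.6, -0.1, -1.8]
grip_width: 0.252
[  0.11 -17.35 -16.95] -135.0327151466527
```

```bash
python3 -m pendant '[[-0.1,0,0,0,-4,-4,0],[-0.2,0,0,0,-8,-8,0],[-0.3,0,0,0,-12,-12,0],[-0.35,0,0,0,-16.5,-16,0],[-0.35,0,0,0,-17,-16.5,0]]' 40;python3 -m pendant '[[0,0,0,0,0,0,0],[0,0,0,1,0,0,0],[0,0,0,2,0,0,0],[0,0,0,2.5,0,0,0],[0,0,0,2.5,0,0,0]]' 40;python3 -c "
from h import *
M=rot().as_matrix();print(to([489.8,51.2,125]),np.degrees(np.arctan2(M[1,2],M[0,2])))"
```

```text
time_s: 25.82
eef_pos: [489.0, 48.0, 170.0]
ee_rot: [-0.38, -0.596, -0.381, 0.596]
force: [0.9, -0.8, -0.5]
grip_width: 0.25
time_s: 26.45
eef_pos: [489.5, 44.7, 144.7]
ee_rot: [-0.378, -0.597, -0.379, 0.597]
force: [0.0, 0.5, -1.4]
grip_width: 0.252
[ 1.97 -0.25 -0.61] -115.2537135129416
```

```bash
python3 -m pendant '[[0,0,0,0,-0.25,-0.61,0],[0,0,0,0.5,-0.25,-0.61,0],[0,0,0,1,-0.25,-0.61,0],[0,0,0,1.8,-0.25,-0.61,0],[0,0,0,1.8,-0.25,-0.61,0]]' 40;python3 -c "
from h import *
print(to([489.8,51.2,112]))"
```

```text
time_s: 27.08
eef_pos: [489.6, 51.5, 126.5]
ee_rot: [-0.378, -0.597, -0.379, 0.598]
force: [0.4, -0.2, -0.8]
grip_width: 0.251
[1.45 0.03 0.02]
```

```bash
python3 -m pendant '[[0,0,0,0.5,0.02,0.02,0],[0,0,0,0.9,0.02,0.02,0],[0,0,0,1.2,0.02,0.02,0],[0,0,0,1.4,0.02,0.02,0],[0,0,0,1.4,0.02,0.02,0]]' 40;python3 -c "
from h import *
print(to([489.8,51.2,112]),(rot().as_matrix().T@sense()['force']).round(1))"
```

```text
time_s: 27.7
eef_pos: [490.1, 51.3, 113.2]
ee_rot: [-0.379, -0.597, -0.379, 0.597]
force: [-0.0, -0.6, -0.9]
grip_width: 0.255
[ 0.12 -0.02  0.02] [0.9 0.2 0.6]
```

Release, retreat, look.

```bash
python3 -m pendant '[[0,0,0,0.08,0,0,0.28],[0,0,0,0.08,0,0,0.34],[0,0,0,0.08,0,0,0.42],[0,0,0,-1.5,0,0,0.42],[0,0,0,-5,0,0,0.42]]' 40;python3 -m pendant '[[0,0,0,-3,3,3,0.5],[0,0,0,-4,6,8,0.5],[0,0,0,-4,9,12,0.5],[0,0,0,-4,13,16,0.5],[0,0,0,-4,16,20,0.5]]' 40; python3 n.py q; python3 -c "
from h import *
s=cv2.imread('pics/scene_q.png');crop(s,265,145,345,205,5,'pics/a.png');t=cv2.imread('pics/top_q.png');crop(t,200,195,280,255,5,'pics/b.png')
cv2.imwrite('pics/s9.png',np.hstack([cv2.imread('pics/a.png'),cv2.imread('pics/b.png')]))
crop(s,180,240,260,310,8,'pics/s9b.png');crop(t,320,170,400,245,8,'pics/t9b.png')"
```

```text
time_s: 28.32
eef_pos: [489.4, 51.3, 163.0]
ee_rot: [-0.378, -0.596, -0.379, 0.598]
force: [0.8, -0.7, 0.8]
grip_width: 0.418
time_s: 28.95
eef_pos: [550.0, -199.8, 203.2]
ee_rot: [0.379, 0.597, 0.379, -0.597]
force: [0.5, -1.0, 0.2]
grip_width: 0.498
tool force [-0.2  0.9  0.7] yaw -115.23 [ 550.  -199.8  203.2] q6 1.46
(5.766, 66.5, array([486.5037996 , 242.18890435])) (5.748, 33.3, array([484.03314781, 243.7455952 ]))
```

View pics/s9.png

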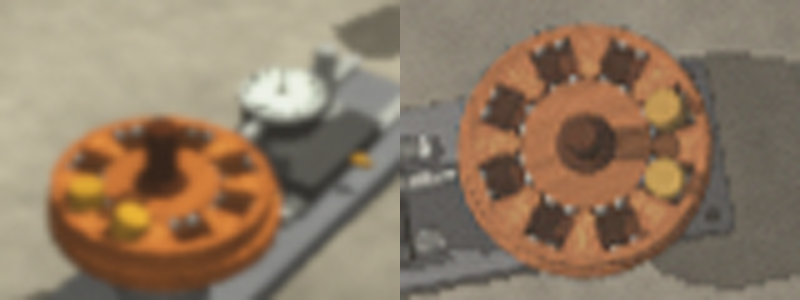

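View pics/s9b.png

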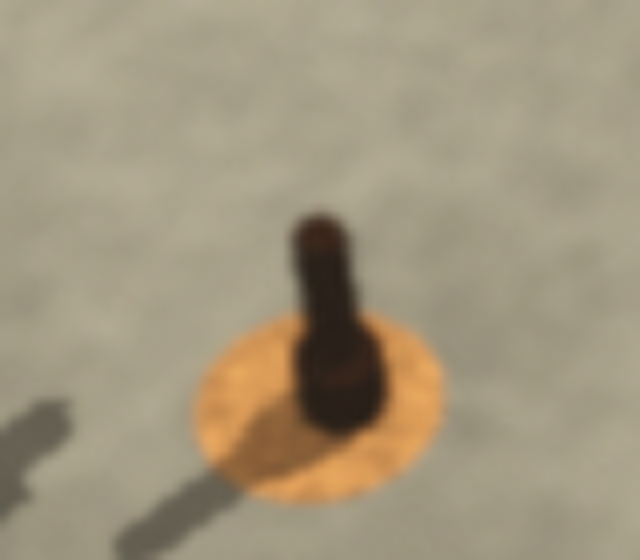

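View pics/t9b.png

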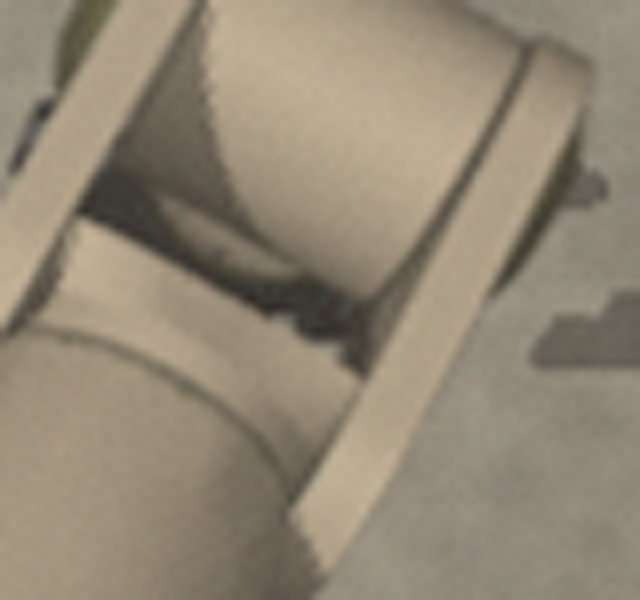

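```bash
python3 -c "
from h import *
f=lambda x,y,k,x0,y0:((x+.5)/k-.5+x0,(y+.5)/k-.5+y0)
a=f(410,134,8,320,170);b=f(321,233,8,180,240)
print(onz('top',*a,93),onz('scene',*b,93),tri(a,b))
b2=f(340,400,8,180,240);print('foot scene',onz('scene',*b2,10), 'base top',onz('top',*f(364,186,8,320,170),20))
print('pad scene',onz('scene',*f(321,405,8,180,240),1))
"
```

```text
[ 624.59751016 -312.77950233   93.        ] [ 626.07561745 -315.65987443   93.        ] (array([ 624.71055854, -313.95081184,   90.70279467]), np.float64(1.4762481497020064))
foot scene [ 628.56448966 -319.96775081   10.        ] base top [ 619.9729488  -310.66221863   20.        ]
pad scene [ 618.93713083 -322.24104852    1.        ]
```

```bash
python3 -c "
from h import *
print(to([625,-314,150]),to([625,-314,35]))"
```

```text
[ 5.26 11.61  6.86] [16.76 11.61  6.85]
```

```bash
python3 -m pendant '[[0,0,0,0,4,2.2,0.6],[0,0,0,2,8,4.6,0.6],[0,0,0,4.5,11.6,6.9,0.6],[0,0,0,4.5,11.6,6.9,0.6],[0,0,0,4.5,11.6,6.9,0.6]]' 70; python3 -c "
from h import *
print(to([625,-314,35]),sense()['joints'].round(2))
s=cap('scene','r');crop(s,180,220,270,310,7,'pics/s10.png')"
```

```text
time_s: 29.68
eef_pos: [625.2, -309.0, 158.8]
ee_rot: [0.379, 0.597, 0.379, -0.597]
force: [0.2, -0.4, 0.7]
grip_width: 0.6
[12.38  0.19  0.47] [-0.63  0.76  0.98  0.    1.4   1.38]
```

View pics/s10.png

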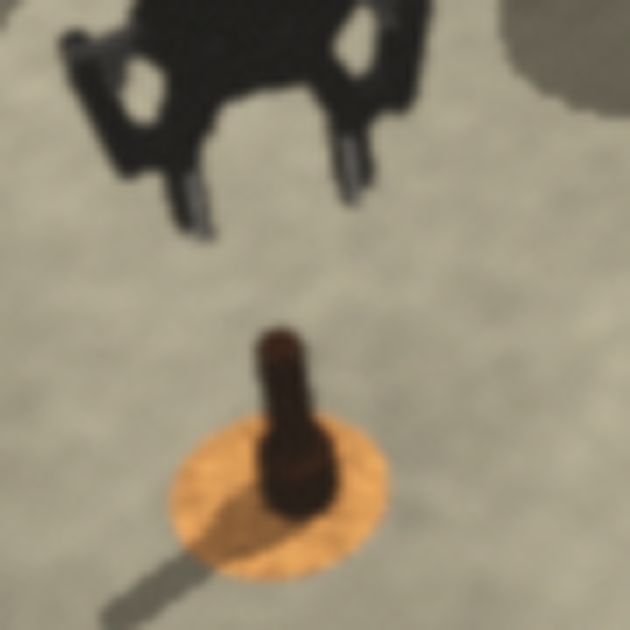

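```bash
python3 -m pendant '[[0,0,0,3,0.1,0.2,0.6],[0,0,0,6,0.1,0.2,0.6],[0,0,0,9,0.1,0.2,0.6],[0,0,0,11.6,0.1,0.2,0.6],[0,0,0,11.6,0.1,0.2,0.6]]' 70;python3 -m pendant '[[0,0,0,0,0,0,0.5],[0,0,0,0,0,0,0.4],[0,0,0,0,0,0,0.3],[0,0,0,0,0,0,0.25],[0,0,0,0,0,0,0.1]]' 20; python3 -m pendant '[[0,0,0,0,0,0,0],[0,0,0,0,0,0,0],[0,0,0,0,0,0,0],[0,0,0,0,0,0,0],[0,0,0,0,0,0,0]]' 70; 
```

```text
time_s: 30.35
eef_pos: [624.7, -310.7, 42.0]
ee_rot: [-0.378, -0.597, -0.38, 0.597]
force: [-0.4, -0.1, 0.1]
grip_width: 0.6
time_s: 30.98
eef_pos: [625.4, -312.0, 42.6]
ee_rot: [0.379, 0.597, 0.379, -0.597]
force: [-0.0, -0.7, 2.1]
grip_width: 0.23
time_s: 31.6
eef_pos: [625.5, -312.1, 42.7]
ee_rot: [0.379, 0.597, 0.378, -0.597]
force: [0.5, 0.0, 4.5]
grip_width: 0.217
```

```bash
python3 -m pendant '[[0,0,0,-3,0,0,0],[0,0,0,-8,0,0,0],[0,0,0,-13,-2,-2.4,0],[0,0,0,-15,-6,-7.2,0],[0,0,0,-15,-10,-12,0]]' 80;python3 -m pendant '[[0,0,0,0,-3.5,-4.2,0],[0,0,0,0,-7,-8.4,0],[0,0,0,0,-10.5,-12.5,0],[0,0,0,0,-14,-16.5,0],[0,0,0,0,-14,-16.6,0]]' 80; python3 -m pendant '[[0,0,0,0,0,0,0],[0,0,0,0,0,0,0],[0,0,0,0,0,0,0],[0,0,0,0,0,0,0],[0,0,0,0,0,0,0]]' 80;python3 -c "
from h import *
print(to([529.5,49.6,172]))
s=cap('scene','s');crop(s,250,100,350,205,6,'pics/s11.png')"
```

```text
time_s: 32.22
eef_pos: [586.1, -162.4, 193.2]
ee_rot: [0.379, 0.598, 0.378, -0.597]
force: [0.4, 0.6, -1.2]
grip_width: 0.212
time_s: 32.85
eef_pos: [529.4, 49.0, 191.9]
ee_rot: [-0.38, -0.596, -0.38, 0.597]
force: [0.5, -0.8, -0.2]
grip_width: 0.215
time_s: 33.48
eef_pos: [530.8, 46.0, 192.2]
ee_rot: [-0.379, -0.597, -0.379, 0.597]
force: [0.2, 1.0, 0.2]
grip_width: 0.211
[ 2.02 -0.27 -0.27]
```

View pics/s11.png

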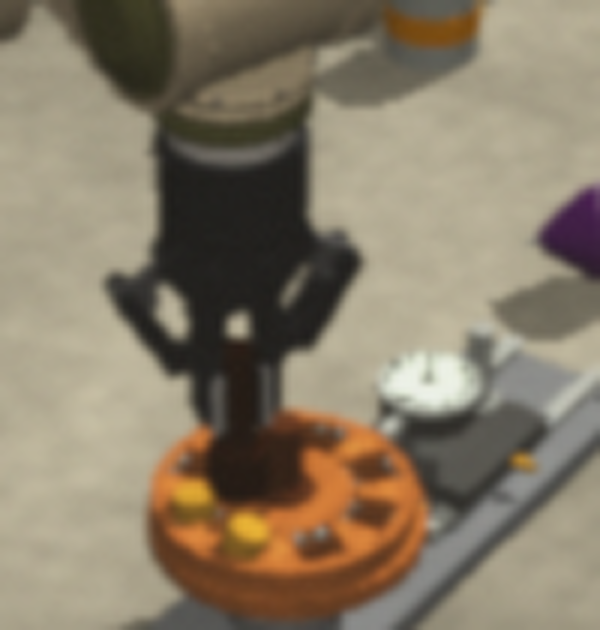

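```bash
python3 -m pendant '[[0,0,0,0.5,-0.27,-0.27,0],[0,0,0,1.2,-0.27,-0.27,0],[0,0,0,2.0,-0.27,-0.27,0],[0,0,0,2.4,-0.27,-0.27,0],[0,0,0,2.4,-0.27,-0.27,0]]' 90; python3 -m pendant '[[0,0,0,0.3,0,0,0],[0,0,0,0.5,0,0,0],[0,0,0,0.7,0,0,0],[0,0,0,0.9,0,0,0],[0,0,0,0.9,0,0,0]]' 90;python3 -c "
from h import *
print(to([529.5,49.6,152]),(rot().as_matrix().T@sense()['force']).round(1))"
```

```text
time_s: 34.15
eef_pos: [529.3, 49.8, 167.9]
ee_rot: [-0.379, -0.597, -0.379, 0.597]
force: [-0.0, -0.1, -0.1]
grip_width: 0.213
time_s: 34.78
eef_pos: [529.3, 49.9, 158.9]
ee_rot: [-0.379, -0.597, -0.379, 0.597]
force: [-0.4, 0.7, -0.6]
grip_width: 0.211
[0.69 0.03 0.02] [ 0.6 -0.7 -0.5]
```

```bash
python3 -c "
from h import *
s=cap('scene','t');crop(s,260,120,340,205,7,'pics/s12.png')"
```

```text
(no output)
```

View pics/s12.png

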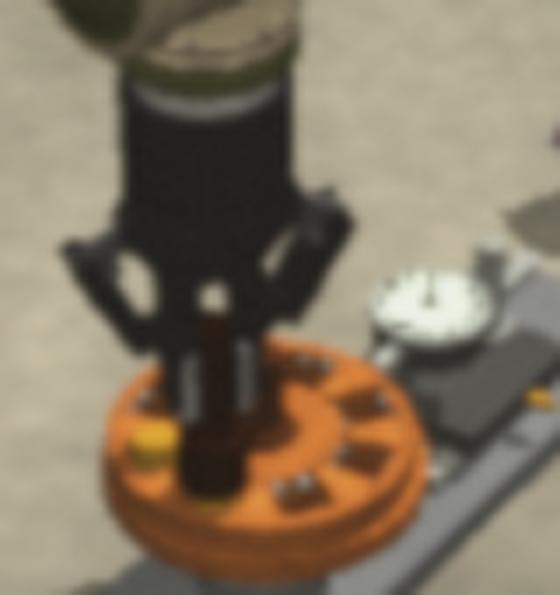

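```bash
python3 -m pendant '[[0,0,0,0.1,0,0,0],[0,0,0,0.2,0,0,0],[0,0,0,0.3,0,0,0],[0,0,0,0.4,0,0,0],[0,0,0,0.4,0,0,0]]' 90;python3 -m pendant '[[0,0,0,0.1,0,0,0],[0,0,0,0.2,0,0,0],[0,0,0,0.3,0,0,0],[0,0,0,0.3,0,0,0],[0,0,0,0.3,0,0,0]]' 90
```

```text
time_s: 35.45
eef_pos: [529.4, 49.8, 155.1]
ee_rot: [-0.379, -0.597, -0.379, 0.597]
force: [-0.1, -0.1, -0.7]
grip_width: 0.207
time_s: 36.08
eef_pos: [529.6, 49.8, 152.7]
ee_rot: [0.379, 0.597, 0.379, -0.597]
force: [-1.7, 0.5, 5.8]
grip_width: 0.211
```

```bash
python3 -m pendant '[[0,0,0,0.1,0,0,0],[0,0,0,0.1,0,0,0],[0,0,0,0.2,0,0,0],[0,0,0,0.2,0,0,0],[0,0,0,0.2,0,0,0]]' 90; python3 -c "
from h import *
s=cap('scene','u');crop(s,260,120,340,205,7,'pics/s12.png')"
```

```text
time_s: 36.7
eef_pos: [530.2, 49.8, 152.6]
ee_rot: [0.38, 0.598, 0.378, -0.596]
force: [-5.5, 1.1, 19.6]
grip_width: 0.214
```

View pics/s12.png

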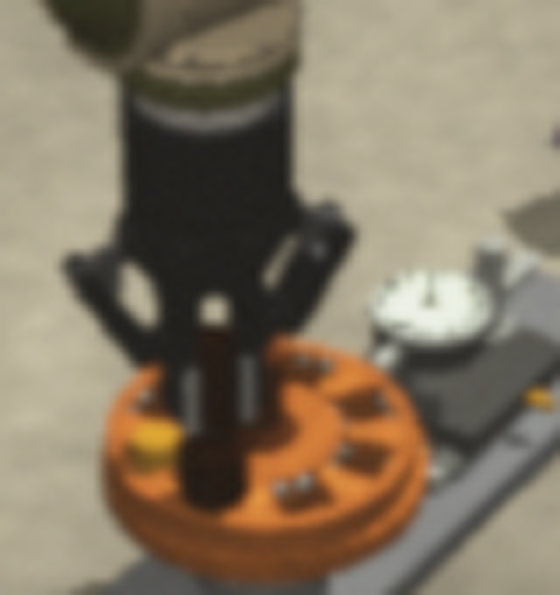

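```bash
python3 -m pendant '[[0,0,0,-0.2,0,0,0],[0,0,0,-0.6,0,0,0],[0,0,0,-2,0,0,0],[0,0,0,-3.5,0,0,0],[0,0,0,-5,0,0,0]]' 90;python3 -m pendant '[[0,0,0,0,3,3,0],[0,0,0,0,6,7,0],[0,0,0,0,9,11,0],[0,0,0,0,11,13,0],[0,0,0,0,11,13,0]]' 90; python3 n.py v; python3 -c "
from h import *
s=cv2.imread('pics/scene_v.png');crop(s,265,145,345,205,5,'pics/a.png');t=cv2.imread('pics/top_v.png');crop(t,200,195,280,255,5,'pics/b.png')
cv2.imwrite('pics/s13.png',np.hstack([cv2.imread('pics/a.png'),cv2.imread('pics/b.png')]))"
```

```text
time_s: 37.38
eef_pos: [529.5, 49.8, 201.6]
ee_rot: [0.379, 0.597, 0.379, -0.597]
force: [-0.5, 0.1, -0.6]
grip_width: 0.212
time_s: 38.0
eef_pos: [573.8, -116.3, 200.6]
ee_rot: [0.378, 0.598, 0.378, -0.598]
force: [-0.0, 0.6, -0.7]
grip_width: 0.209
tool force [ 0.7 -0.3 -0.5] yaw -115.36 [ 573.8 -116.3  200.6] q6 1.61
(5.766, 66.5, array([486.5037996 , 242.18890435])) (5.748, 32.8, array([484.03314781, 243.7455952 ]))
```

View pics/s13.png

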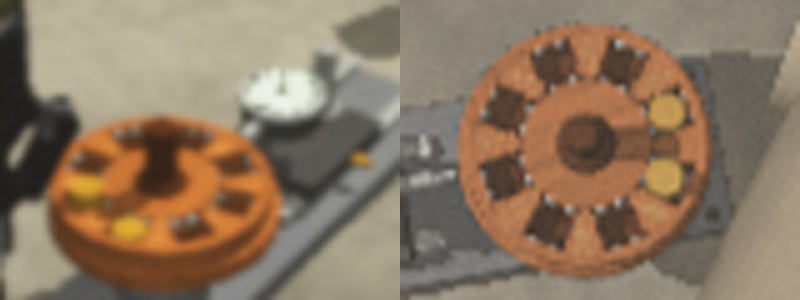

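```bash
python3 -c "
from h import *
print(to([489.8,51.2,175]))"
```

```text
[  2.56 -14.61 -11.4 ]
```

```bash
python3 -m pendant '[[0,0,0,0,-4,-3,0],[0,0,0,0,-8,-6,0],[0,0,0,0,-12,-9.5,0],[0,0,0,0,-14.6,-11.6,0],[0,0,0,0,-14.6,-11.6,0]]' 90; python3 -m pendant '[[0,0,0,1,0,0,0],[0,0,0,2,0,0,0],[0,0,0,2.5,0,0,0],[0,0,0,2.5,0,0,0],[0,0,0,2.5,0,0,0]]' 90; python3 -c "
from h import *
print(to([489.8,51.2,168]))"
```

```text
time_s: 38.72
eef_pos: [489.7, 55.0, 200.9]
ee_rot: [0.38, 0.597, 0.38, -0.596]
force: [0.4, -0.7, -0.5]
grip_width: 0.21
time_s: 39.35
eef_pos: [491.0, 52.3, 175.4]
ee_rot: [0.379, 0.597, 0.379, -0.597]
force: [-0.2, -0.7, 0.2]
grip_width: 0.211
[ 0.74 -0.07  0.15]
```

```bash
python3 -m pendant '[[0,0,0,0.5,-0.07,0.13,0],[0,0,0,0.9,-0.07,0.13,0],[0,0,0,1.2,-0.07,0.13,0],[0,0,0,1.4,-0.07,0.13,0],[0,0,0,1.6,-0.07,0.13,0]]' 90; python3 -m pendant '[[0,0,0,0.1,0,0,0],[0,0,0,0.2,0,0,0],[0,0,0,0.3,0,0,0],[0,0,0,0.4,0,0,0],[0,0,0,0.5,0,0,0]]' 90;  python3 -m pendant '[[0,0,0,0.1,0,0,0],[0,0,0,0.2,0,0,0],[0,0,0,0.2,0,0,0],[0,0,0,0.2,0,0,0],[0,0,0,0.2,0,0,0]]' 90
```

```text
time_s: 39.98
eef_pos: [489.6, 51.6, 159.0]
ee_rot: [-0.379, -0.597, -0.379, 0.597]
force: [0.8, -0.5, -0.9]
grip_width: 0.212
time_s: 40.6
eef_pos: [489.7, 51.6, 154.2]
ee_rot: [0.379, 0.597, 0.379, -0.597]
force: [0.1, -0.4, -0.2]
grip_width: 0.209
time_s: 41.22
eef_pos: [489.9, 51.5, 152.7]
ee_rot: [0.379, 0.597, 0.379, -0.597]
force: [-1.2, -0.6, 5.8]
grip_width: 0.211
```

```bash
python3 -m pendant '[[0,0,0,0.1,0,0,0],[0,0,0,0.2,0,0,0],[0,0,0,0.2,0,0,0],[0,0,0,0.2,0,0,0],[0,0,0,0.2,0,0,0]]' 90;python3 -m pendant '[[0,0,0,-0.2,0,0,0],[0,0,0,-0.6,0,0,0],[0,0,0,-2,0,0,0],[0,0,0,-3.5,0,0,0],[0,0,0,-5,0,0,0]]' 90;python3 -m pendant '[[0,0,0,0,3,3,0],[0,0,0,0,6,7,0],[0,0,0,0,9,11,0],[0,0,0,0,14,15,0],[0,0,0,0,18,19,0]]' 90; python3 n.py x; python3 - <<'E'
from h import *
s=cv2.imread('pics/scene_x.png');crop(s,265,145,345,205,5,'pics/a.png');t=cv2.imread('pics/top_x.png');crop(t,200,195,280,255,5,'pics/b.png')
cv2.imwrite('pics/s14.png',np.hstack([cv2.imread('pics/a.png'),cv2.imread('pics/b.png')]))
for n,im in(("top",t),("scene",s)):
    for b in blobs(im,(16,100,110),(30,255,255)):
        p=onz(n,*b[1],110)
        if np.hypot(p[0]-511,p[1]-98)<80:print(n,b[1],b[0][2:],p.round(1),onz(n,*b[1],122).round(1))
E
```

```text
time_s: 41.85
eef_pos: [490.6, 51.4, 152.6]
ee_rot: [0.38, 0.598, 0.378, -0.596]
force: [-5.0, -0.9, 20.5]
grip_width: 0.212
time_s: 42.48
eef_pos: [489.8, 51.6, 201.6]
ee_rot: [0.379, 0.597, 0.379, -0.597]
force: [0.5, -0.2, -0.7]
grip_width: 0.212
time_s: 43.1
eef_pos: [572.3, -199.0, 201.1]
ee_rot: [0.379, 0.597, 0.378, -0.597]
force: [0.4, 0.2, 0.1]
grip_width: 0.212
tool force [-0.1  0.2 -0.3] yaw -115.23 [ 572.3 -199.   201.1] q6 1.48
(5.775, 65.9, array([486.5037996 , 242.18890435])) (5.748, 33.1, array([484.03314781, 243.7455952 ]))
top (np.float64(252.86), np.float64(216.82)) (np.int32(8), np.int32(8), np.int32(49)) [530.7  51.  110. ] [528.8  50.5 122. ]
top (np.float64(252.81), np.float64(230.23)) (np.int32(8), np.int32(9), np.int32(52)) [490.2  51.3 110. ] [488.7  50.7 122. ]
scene (np.float64(282.06), np.float64(184.94)) (np.int32(8), np.int32(5), np.int32(31)) [492.1  49.8 110. ] [503.4  39.5 122. ]
scene (np.float64(290.43), np.float64(190.06)) (np.int32(8), np.int32(5), np.int32(35)) [530.7  50.5 110. ] [541.5  40.2 122. ]
```

View pics/s14.png

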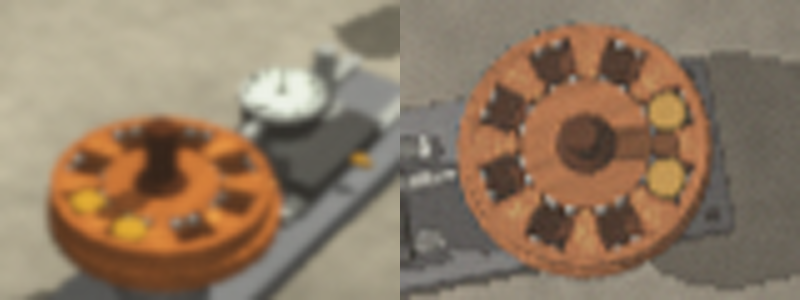

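```bash
python3 -c "
from h import *
print(to([618.5,-320,70]))"
```

```text
[13.01  9.26  8.66]
```

```bash
python3 -m pendant '[[0,0,0,0,3,3,0],[0,0,0,3,6,6,0],[0,0,0,7,9.2,8.4,0],[0,0,0,11,9.2,8.4,0],[0,0,0,13,9.2,8.4,0]]' 90;python3 -m pendant '[[0,0,0,0,0,0,0],[0,0,0,0.5,0,0,0],[0,0,0,1,0,0,0],[0,0,0,1.5,0,0,0],[0,0,0,1.5,0,0,0]]' 90; python3 -c "
from h import *
print(to([618.5,-320,44]))
s=cap('scene','y');crop(s,180,220,270,310,7,'pics/s15.png')"
```

```text
time_s: 43.82
eef_pos: [618.4, -311.5, 68.3]
ee_rot: [-0.378, -0.597, -0.38, 0.597]
force: [0.7, -0.3, -0.5]
grip_width: 0.212
time_s: 44.45
eef_pos: [618.8, -312.1, 54.9]
ee_rot: [-0.379, -0.597, -0.379, 0.597]
force: [-1.2, -0.6, -0.4]
grip_width: 0.21
[1.09 0.31 0.73]
```

View pics/s15.png

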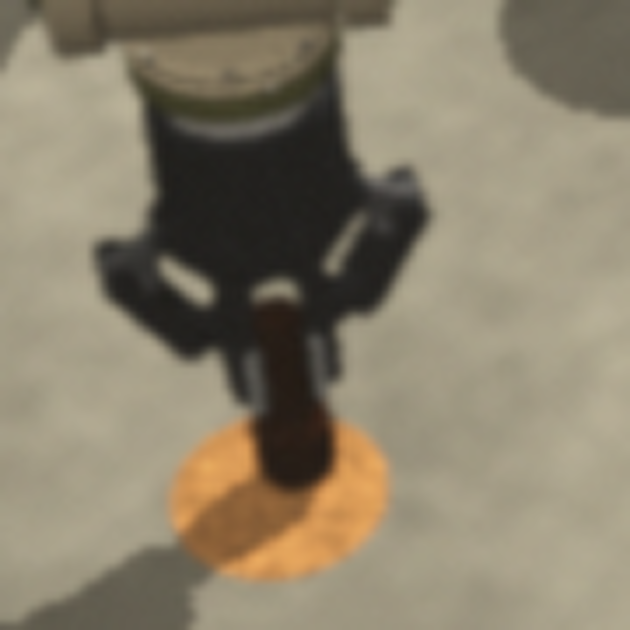

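```bash
python3 -m pendant '[[0,0,0,0,0.3,0.7,0],[0,0,0,0.4,0.3,0.7,0],[0,0,0,0.8,0.3,0.7,0],[0,0,0,1.1,0.3,0.7,0],[0,0,0,1.1,0.3,0.7,0]]' 90;python3 -m pendant '[[0,0,0,0.05,0,0,0],[0,0,0,0.1,0,0,0],[0,0,0,0.1,0,0,0],[0,0,0,0.1,0,0,0],[0,0,0,0.1,0,0,0]]' 90
```

```text
time_s: 45.12
eef_pos: [618.6, -319.6, 43.8]
ee_rot: [-0.379, -0.597, -0.379, 0.597]
force: [-0.7, 0.2, -0.3]
grip_width: 0.216
time_s: 45.75
eef_pos: [618.7, -319.8, 43.2]
ee_rot: [-0.379, -0.597, -0.379, 0.597]
force: [0.0, 0.1, -0.9]
grip_width: 0.211
```

```bash
python3 -m pendant '[[0,0,0,0.05,0,0,0],[0,0,0,0.1,0,0,0],[0,0,0,0.12,0,0,0],[0,0,0,0.12,0,0,0],[0,0,0,0.12,0,0,0]]' 90
```

```text
time_s: 46.38
eef_pos: [618.9, -319.9, 42.7]
ee_rot: [0.379, 0.597, 0.379, -0.597]
force: [-1.5, 0.9, 4.6]
grip_width: 0.214
```

Contact. I'll release slowly and rise.

```bash
python3 -m pendant '[[0,0,0,0,0,0,0.22],[0,0,0,0,0,0,0.26],[0,0,0,0,0,0,0.32],[0,0,0,0,0,0,0.4],[0,0,0,0,0,0,0.5]]' 20;python3 -m pendant '[[0,0,0,-2,0,0,0.55],[0,0,0,-6,0,0,0.55],[0,0,0,-11,0,0,0.55],[0,0,0,-15,0,0,0.55],[0,0,0,-17,0,0,0.55]]' 20; python3 -c "
from h import *
s=cap('scene','z');crop(s,180,220,270,310,7,'pics/s16.png')
print(to([476.8,298.2,200]),sense()['joints'].round(2))"
```

```text
time_s: 47.0
eef_pos: [618.7, -319.8, 41.9]
ee_rot: [-0.379, -0.597, -0.379, 0.597]
force: [-0.8, 1.3, 0.5]
grip_width: 0.496
time_s: 47.62
eef_pos: [619.2, -320.1, 216.7]
ee_rot: [0.381, 0.598, 0.377, -0.596]
force: [0.3, -0.1, -0.0]
grip_width: 0.551
[  1.47 -39.28 -49.88] [-0.64  0.72  0.89 -0.    1.52  1.37]
```

View pics/s16.png

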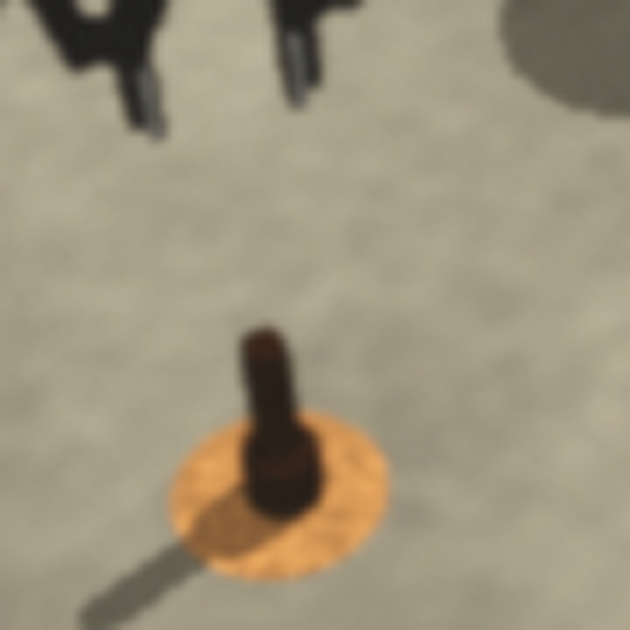

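```bash
python3 -m pendant '[[-0.17,0,0,0,-3.2,-4,0.5],[-0.34,0,0,0,-6.4,-8,0.5],[-0.51,0,0,0,-9.6,-12,0.5],[-0.68,0,0,0,-12.8,-16,0.5],[-0.85,0,0,0,-15.7,-20,0.5]]' 60; python3 -c "
from h import *
M=rot().as_matrix();print(to([476.8,298.2,200]),np.degrees(np.arctan2(M[1,2],M[0,2])),sense()['eef_pos'])"
```

```text
time_s: 48.3
eef_pos: [561.2, -70.3, 212.7]
ee_rot: [0.593, 0.386, 0.592, -0.386]
force: [0.6, -0.6, 0.8]
grip_width: 0.501
[  1.25   7.15 -37.13] -66.20434499403288 [561.21692801 -70.34539578 212.69082706]
```

```bash
python3 -m pendant '[[-0.17,0,0,0,0.9,-4.5,0.5],[-0.34,0,0,0,1.8,-9,0.5],[-0.51,0,0,0,2.7,-13.5,0.5],[-0.68,0,0,0,3.6,-18,0.5],[-0.85,0,0,0,4.5,-22,0.5]]' 60; python3 -c "
from h import *
M=rot().as_matrix();print(to([476.8,298.2,200]),np.degrees(np.arctan2(M[1,2],M[0,2])),sense()['eef_pos'])"
```

```text
time_s: 48.92
eef_pos: [514.9, 149.3, 212.7]
ee_rot: [0.699, 0.108, 0.699, -0.107]
force: [1.2, 0.8, -0.0]
grip_width: 0.499
[ 1.27 13.06 -8.11] -17.479790293740546 [514.9386159  149.25837713 212.67746609]
```

```bash
python3 -m pendant '[[-0.16,0,0,0,4,-2.5,0.5],[-0.32,0,0,0,8,-5,0.5],[-0.46,0,0,0,12.5,-7.8,0.5],[-0.46,0,0,0,12.8,-8,0.5],[-0.46,0,0,0,12.8,-8,0.5]]' 60; python3 -m pendant '[[0,0,0,1,0,0,0.5],[0,0,0,2.5,0,0,0.5],[0,0,0,2.5,0,0,0.5],[0,0,0,2.5,0,0,0.5],[0,0,0,2.5,0,0,0.5]]' 60;python3 -c "
from h import *
M=rot().as_matrix();print(to([476.8,298.2,82.5]),np.degrees(np.arctan2(M[1,2],M[0,2])),sense()['eef_pos'])
s=cap('scene','aa');crop(s,270,90,370,190,6,'pics/s17.png')"
```

```text
time_s: 49.55
eef_pos: [478.6, 293.8, 212.3]
ee_rot: [0.705, -0.052, 0.705, 0.052]
force: [-0.4, -0.3, 0.0]
grip_width: 0.5
time_s: 50.18
eef_pos: [478.7, 294.1, 187.4]
ee_rot: [0.705, -0.053, 0.705, 0.053]
force: [0.6, 0.6, 0.4]
grip_width: 0.499
[10.49  0.44 -0.14] 8.530762596020635 [478.74387777 294.07746394 187.37111692]
```

View pics/s17.png

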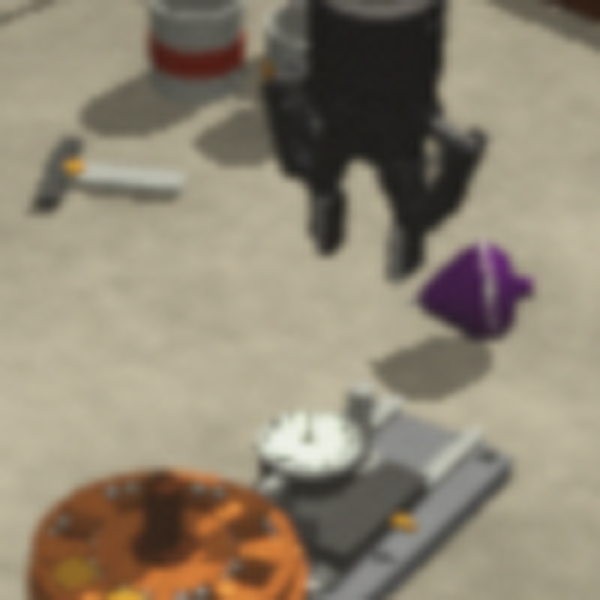

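Correct at height, then descend and pinch as before.

```bash
python3 -m pendant '[[-0.026,0,0,0,0.44,-0.14,0.5],[-0.026,0,0,3,0.44,-0.14,0.5],[-0.026,0,0,6,0.44,-0.14,0.5],[-0.026,0,0,6,0.44,-0.14,0.5],[-0.026,0,0,6,0.44,-0.14,0.5]]' 60;python3 -c "
from h import *
print(to([476.8,298.2,82.5]))"
```

```text
time_s: 50.85
eef_pos: [477.0, 298.6, 128.3]
ee_rot: [0.705, -0.062, 0.704, 0.062]
force: [-0.2, 0.1, -0.1]
grip_width: 0.498
[ 4.58 -0.04 -0.04]
```

```bash
python3 -m pendant '[[0,0,0,2,0,0,0.5],[0,0,0,4,0,0,0.5],[0,0,0,4.5,0,0,0.5],[0,0,0,4.5,0,0,0.5],[0,0,0,4.5,0,0,0.4]]' 60; python3 -m pendant '[[0,0,0,0,0,0,0.25],[0,0,0,0,0,0,0.1],[0,0,0,0,0,0,0],[0,0,0,0,0,0,0],[0,0,0,0,0,0,0]]' 60;python3 -m pendant '[[0,0,0,0,0.6,0,0],[0,0,0,0,1.2,0,0],[0,0,0,0,1.8,0,0],[0,0,0,0,2.5,0,0],[0,0,0,0,3.0,0,0]]' 60; python3 -m pendant '[[0,0,0,0,0,0,0],[0,0,0,0,0.05,0,0],[0,0,0,0,0.1,0,0],[0,0,0,0,0.1,0,0],[0,0,0,0,0.1,0,0]]' 60
```

```text
time_s: 51.48
eef_pos: [477.0, 298.5, 83.1]
ee_rot: [0.705, -0.062, 0.704, 0.062]
force: [-0.3, 0.4, -0.7]
grip_width: 0.398
time_s: 52.1
eef_pos: [476.8, 298.3, 82.7]
ee_rot: [0.705, -0.062, 0.704, 0.062]
force: [-1.7, -0.8, 5.1]
grip_width: 0.158
time_s: 52.72
eef_pos: [471.6, 328.0, 82.7]
ee_rot: [0.705, -0.062, 0.704, 0.062]
force: [0.9, -6.0, 3.5]
grip_width: 0.162
time_s: 53.35
eef_pos: [471.6, 328.0, 82.7]
ee_rot: [0.705, -0.062, 0.704, 0.061]
force: [-0.9, -5.4, 7.2]
grip_width: 0.163
```

```bash
python3 -m pendant '[[0,0,0,0,-0.1,0,0],[0,0,0,0,-0.1,0,0.3],[0,0,0,0,-0.1,0,0.5],[0,0,0,-4,-0.1,0,0.5],[0,0,0,-9,-0.1,0,0.5]]' 60; python3 -m pendant '[[0,0,0,-4,0,-2,0.5],[0,0,0,-8,2,-6,0.5],[0,0,0,-10,6,-10,0.5],[0,0,0,-10,10,-14,0.5],[0,0,0,-10,12,-18,0.5]]' 60;python3 -m pendant '[[0,0,0,0,0,0,0.5],[0,0,0,0,0,0,0.5],[0,0,0,0,0,0,0.5],[0,0,0,0,0,0,0.5],[0,0,0,0,0,0,0.5]]' 60;python3 - <<'E'
from h import *
s=cap('scene','ab');crop(s,180,100,370,310,3,'pics/a.png');t=cap('top','ab');crop(t,140,190,280,270,5,'pics/t18.png')
crop(s,180,130,370,310,4,'pics/s18.png')
print(sense()['eef_pos'],needle2(t,"top",[481.2,271.9]),needle2(s,"scene",[482.9,271.1]))
E
```

```text
time_s: 53.98
eef_pos: [470.8, 327.5, 172.2]
ee_rot: [0.704, -0.062, 0.705, 0.061]
force: [0.3, -0.6, -0.3]
grip_width: 0.499
time_s: 54.6
eef_pos: [271.3, 415.6, 272.0]
ee_rot: [0.704, -0.062, 0.704, 0.062]
force: [0.3, -0.3, 0.5]
grip_width: 0.503
time_s: 55.22
eef_pos: [273.5, 414.4, 271.9]
ee_rot: [0.704, -0.062, 0.704, 0.061]
force: [-0.2, -0.0, -0.6]
grip_width: 0.498
[273.35729499 414.5242919  271.98205125] (6.268, 59.0, array([481.15744763, 272.14635197])) (6.196, 35.4, array([479.43314781, 273.5455952 ]))
```

View pics/s18.png

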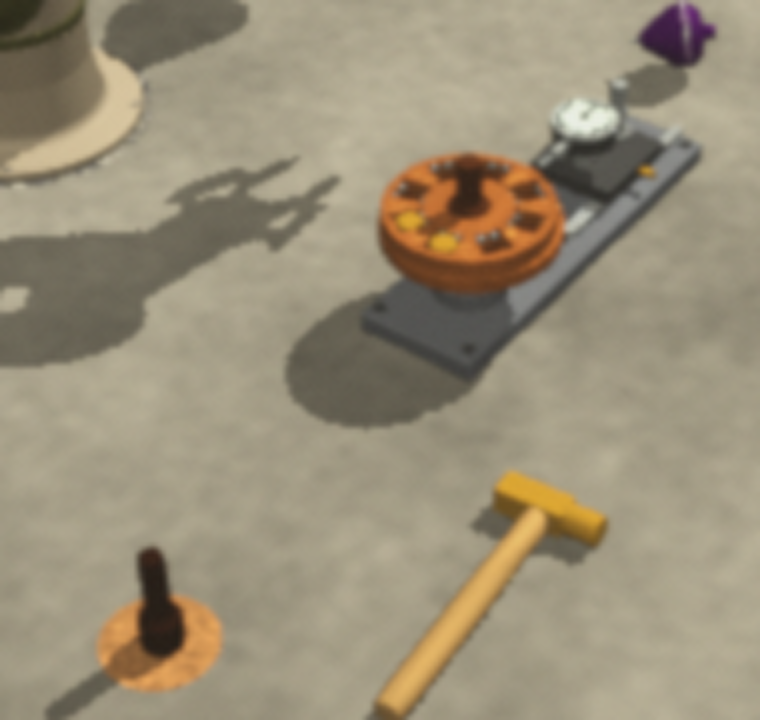

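View pics/t18.png

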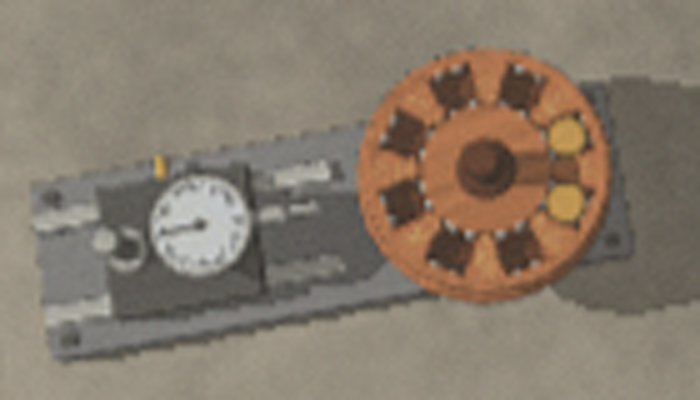

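View pics/top_ab.png

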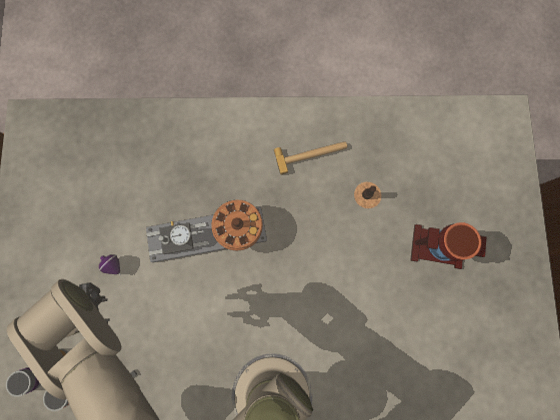

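The slide is back at its start position, both weights are flush, and the peg stands on its pad with nothing else moved. I'm handing the job in.

```bash
python3 -c "
from rig import job
print(job.finish_job())"
```

```text
the job is handed in; nothing more can be done
None
```

The job is done and handed in at about 55 s of the 210 s allowed, and nothing failed in my last checks.

- **Slide home and top set:** I pinched the post and pushed the slide home, a 30.0 mm stroke to its stop. I read the dial at four angles of the top, fitted the curve and left the top at the fitted peak. The dial read about 5.76 rad there, and again after each weight was pressed.
- **Weights:** only two weights were laid out. One was knocked aside during the run, so I measured it again before picking it up. They went into the two pockets nearest straight across from the plunger, about +10° and −35° off, and I pressed each with the peg to a hard stop at about 20 N. Both cameras then put the discs level with the face.
- **Slide back and peg:** I stood the peg on its pad before drawing the slide back, because the gripper had to be free. The post came back to its start position, with the stop felt at about 5 N, and the needle reads about 0. In the last pictures the peg stands near the middle of its pad and the purple top, hammer and funnel look unmoved.

One thing did not match what I expected. The force readings while pressing showed almost no resistance until the last millimetre or two. I relied on the hard stop and the pictures to judge that the weights were flush.

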